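Lock the end stop against the sample board on the tilting drilling table

TASK

Set the end stop on the tilting drilling table: seat the blue stop block in the slot and slide it up until it butts against the end of the clamped sample board, without shifting the board. Then put the red-winged clamp pin down through the stop and the slot, press it against its spring, give it a quarter turn so that its T-head locks across under the slot, and let go. Leave the other things on the bench where they are.

Things in the scene. Friction and masses are not known exactly. Their poses are not given: they have to be found in the camera images.
- slot (a point): Middle of the 12 mm wide, 222 mm long slot in the drilling table's sloping top (12 mm thick, open beneath), on its upper face. x points up the slope, y along the slot, z square out of the top. The top is tilted 24 to 36 degrees, low edge towards the robot, and does not move in use.
- drill_table: Green cast base of the tilting table, origin under its middle on the bench. Its plywood top measures 220 mm up the slope by 260 mm across; aluminium rails border the slot; a wooden fence 30 mm high runs along the low edge, 96 to 110 mm from the slot's middle line.
- board_end (a point): On the end face of the clamped light-wood sample board, over the slot, level with the top's face; axes as slot. The board lies towards +y (95 mm long, 20 mm thick); its end face is y = 0, from x = -96 to +26 mm. A strap clamp with a black knob, 48 mm above the top, sits 80 mm in from the end. The board stays put at under 20 N, but slips if shoved hard.
- stop_centre (a point): Centre of the loose blue stop block: 48 mm across (x), 56 mm along the slot (y), 34 mm high (z), ends alike, 220 g. An oblong hole, 12 (x) by 30 mm (y), goes through it vertically. Two steel key tongues under it, 10 mm wide (7 at the tips), stand out 7 mm at y = 16 to 26 mm either side and fit the table's slot.
- rack: Wooden rack 100 (x) x 190 (y) x 62 mm high, origin under its middle, with two slots 12 x 60 mm along its y, 50 mm either side of the middle. The stop starts in one with its key in the slot, the pin in the other, upright with its collar resting on the rack's top; which is in which varies.
- pin_grip (a point): Centre of the loose clamp pin's red wing knob (pin 150 g, z up along it). Wing 12 mm thick (x), 46 mm long (y), 22 mm high. Below: a hub 24 mm wide, 11 to 19 mm under this point, a spring, and a brass collar 34 mm in diameter, its underside 37 mm under this point while the spring is free; then the 8 mm stem and T-head.
- pin_head (a point): Upper face of the pin's T-head, 79 mm under the wing's centre. Head 26 mm long (y, along the wing), 8 wide (x), 6 thick, with a 3 mm tapered nose. With the spring free, 42 mm lie between head and collar; stop plus top are 46 mm: press the spring in more than 4 mm and the head clears the underside and turns, either way. Let go, the spring draws it up.
- collar (a joint): How far the pin's spring is pressed in, m (0 free, 0.012 fully). The spring pushes with about 5 N at 0 and 0.6 N more per mm.
- glue_c (a point): Yellow glue bottle, 60 mm wide, 150 mm high, standing; the point is at its middle. To be left alone.
- offcut_c (a point): Light wood offcut 50 x 100 x 20 mm lying on the bench; the point is its centre. To be left alone.
- screwdriver_mid (a point): Screwdriver lying on the bench, 190 mm long; the point is at the middle of its length. To be left alone.
Things that resemble listed ones, but are neither listed nor needed, are in the scene too. What is meant by the part that bears stop_centre is not pink or white, and is the larger of those in its own colour.

How it is judged:
By the outcome, as a careful person would: the job done as asked, in the order asked, and still so for the second after the job is handed in, with the robot touching nothing.
It also fails if it takes over 64 s, if anything falls off the work surface, if the arm or the gripper's body presses on something with over 40 N, if the wrist force passes 120 N, or if a joint passes its speed limit or range.

ROBOT

A 7-joint arm with a two-finger parallel gripper is mounted at the origin on the work surface. World frame = base frame: x ahead of the robot, y to its left, z up, the work surface at z = 0. Lengths are in m, angles in rad, forces in N, time in s.
With the tool pointing down it reaches from about 0.4 to 0.85 m from the base axis. Payload 10.4 kg.
Tool frame: the origin (TCP) lies between the finger pads; the fingertips stand 19 mm ahead of it and the grasp point (between the pads) is the TCP (manip.tip_reach is the z of the fingertips in the tool frame, in m); z points along the fingers, y is the direction in which the jaws open and shut (so a half turn about z gives the same grasp; the last joint's range is limited). The gripper opens to 85 mm and grips with 20 to 120 N. Pads are 22 mm wide; open, the fingers measure 114 mm over their backs; the gripper's body (76 mm by 85 mm) begins 54 mm behind the grasp point. The pads swing forward as they close: fully open they stand 13 mm farther back than shut.
Start: joints at [1.109, 0.332, -0.065, 1.46, 0.022, 1.35, -0.088], TCP at [0.266, -0.566, 0.25] pointing down, gripper open.
Joint ranges: [-2.6, 2.6], [-0.5, 2.12], [-1.47, 1.34], [0.16, 2.42], [-1.27, 4.41], [0.06, 2.06], [-2.6, 2.6]. Speed limits (rad/s): [2.22, 2.22, 2.79, 2.79, 3.14, 3.14, 3.14].

INTERFACE

Orientations are given as a unit quaternion [x, y, z, w].
In Python, from workcell import sensors, cams, manip gives the robot as it stands.
- The arm moves only by the shell command python3 -m jog 'ROWS' [FORCE]. ROWS is JSON, a list of rows, each a list of 3 entries, a list of its own where there are three numbers: the shift along the world's x, y, z in m, then the turn, a rotation vector about the world's x, y, z in rad, then the opening in per cent of the stroke, from 0 (shut) to 100 (fully open). In form: [[[dx, dy, dz], [wx, wy, wz], grip], ...]. A call has 1 to 5 rows; each row shifts and turns the pose as measured when the row begins; what a row does not reach is not made up. A row lasts 1/8 s, in which the tool goes at most 62.5 mm and 10.7 degrees, less where a joint would pass 70% of its speed; a pose out of reach is approached as far as the arm can. A call with a gripper value outside its range is refused whole. The fingers move at their own pace and stop on an object; FORCE is the grip in N (left out, the last holds). Time passes only in rows, so rows that do not move let the fingers close. It gives the time, the measured TCP pose, the force and the opening at its end, in the units of the state.
- sensors.get_obs(): the state, without advancing time (a new reading comes with each control period).
- cams.camera(name): name is "scene" or "side" or "wrist"; returns (picture, depth): 480x640x3 uint8, red, green, blue; 480x640 float32, m along the optical axis (not along the pixel's ray), 0 where there is no reading.
- cams.camera_model(name): a dict with "intrinsics" (3x3 intrinsics, pixels), "view" (4x4, takes a point from world to camera coordinates). Camera axes: x right, y down, z forward; pixel columns grow to the right and rows downward; lengths in m; the calibration is good to about 2 mm. The wrist camera is an equidistant fisheye: a pixel r from the principal point sees the ray r / f radians off the axis. A picture is of the moment at which its call begins: read the wrist's pose just before it. camera_model takes no time and is no camera call; for the wrist camera it gives the pose at the moment of the call.
- manip.hand_in(): hands the job in, once; it reports no verdict.
The state is a dict: "clock": time; "joint_pos": joint angles; "joint_velocities": joint speeds; "tau": joint torques, N m; "position": TCP position; "ee_rot": TCP orientation; "ft_force": force on the tool from outside, world axes, zero at the start; "torque": the same for the moment, N m; "grip_width": opening from 0.0 (shut) to 1.0 (fully open).
Only numpy, scipy, OpenCV 4.12 (cv2) and the standard library are available. Lean on these libraries where they do the work, as an engineer would, in place of code of your own. Each camera call takes 0.05 s, during which the arm holds its last target.

## Working session

There is one attempt and no reset: what is moved stays moved. The work goes in short steps, Python scripts to look and compute and a shell command to move; the robot and the scene stay as the last step left them, time stands still between calls to the robot, and variables do not carry over. Pictures are saved under pics/ and viewed, and the job is handed in when it is done.

```bash
mkdir -p pics; ls
cat > h.py <<'E'
import numpy as np,cv2
from workcell import sensors,cams,manip
def snap(n,f):
    m=cams.camera_model(n); p,d=cams.camera(n)
    cv2.imwrite('pics/%s.png'%f,p[:,:,::-1]); np.savez('pics/%s.npz'%f,d=d,K=m['intrinsics'],V=m['view'],p=p)
    return p,d
def load(f):
    z=np.load('pics/%s.npz'%f); return z['p'],z['d'],z['K'],z['V']
def pts(f):
    p,d,K,V=load(f); v,u=np.mgrid[:480,:640]
    X=np.stack([(u-K[0,2])/K[0,0]*d,(v-K[1,2])/K[1,1]*d,d],-1)
    return (X-V[:3,3])@V[:3,:3]
def proj(f,P):
    p,d,K,V=load(f); c=V[:3,:3]@np.array(P)+V[:3,3]; q=K@c; return q[:2]/q[2]
E
python3 - <<'E'
from h import *
for n in ['scene','side','wrist']: snap(n,n+'0')
print(sensors.get_obs())
for n in ['scene','side']:
    m=cams.camera_model(n);print(m)
E
```

```text
pics
{'clock': 0.15, 'joint_pos': array([ 1.10937762,  0.33273639, -0.06466712,  1.46071213,  0.02163631,
        1.34991959, -0.0884854 ]), 'joint_velocities': array([ 0.00037438, -0.00177349,  0.00018203, -0.00376345,  0.00060427,
        0.00109425, -0.00017835]), 'tau': array([ 7.98273468e-04, -6.25828099e+01,  4.91071329e-02, -3.91853249e+01,
        1.61733886e-02,  7.47935206e-03, -8.48608863e-06]), 'position': array([ 0.26540937, -0.56556697,  0.24970989]), 'ee_rot': array([ 9.76025201e-01,  2.17656874e-01, -1.61875233e-04, -5.15035917e-04]), 'ft_force': array([ 0.05292147, -0.0353243 ,  0.57126119]), 'torque': array([-0.00657015, -0.01017215, -0.01036378]), 'grip_width': 1.0027481819968636}
{'intrinsics': array([[501.61291598,   0.        , 321.49846197],
       [  0.        , 501.61291598, 239.07276014],
       [  0.        ,   0.        ,   1.        ]]), 'view': array([[-0.51074654,  0.85969441,  0.00796839,  0.32265466],
       [ 0.68747516,  0.41396111, -0.59666917, -0.29687405],
       [-0.51625175, -0.29926864, -0.80244776,  1.55364498],
       [ 0.        ,  0.        ,  0.        ,  1.        ]])}
{'intrinsics': array([[457.85458858,   0.        , 315.81779541],
       [  0.        , 457.85458858, 237.57268642],
       [  0.        ,   0.        ,   1.        ]]), 'view': array([[ 0.99919928, -0.03992732,  0.00256997, -0.53200687],
       [-0.02912095, -0.76980581, -0.6376135 ,  0.01224582],
       [ 0.02743658,  0.63702811, -0.77035214,  0.97415609],
       [ 0.        ,  0.        ,  0.        ,  1.        ]])}
```

View pics/scene0.png

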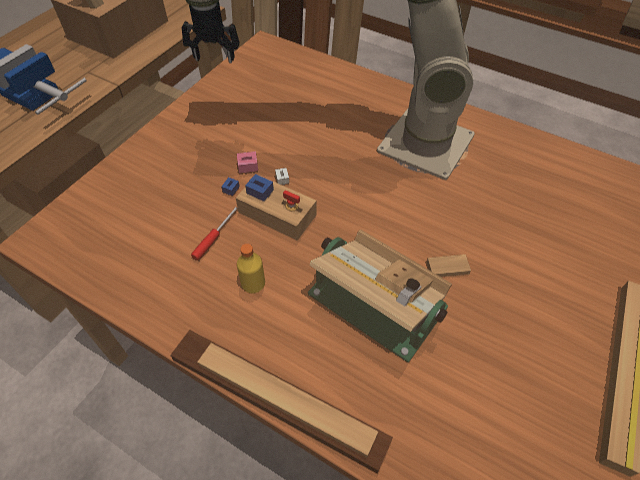

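View pics/side0.png

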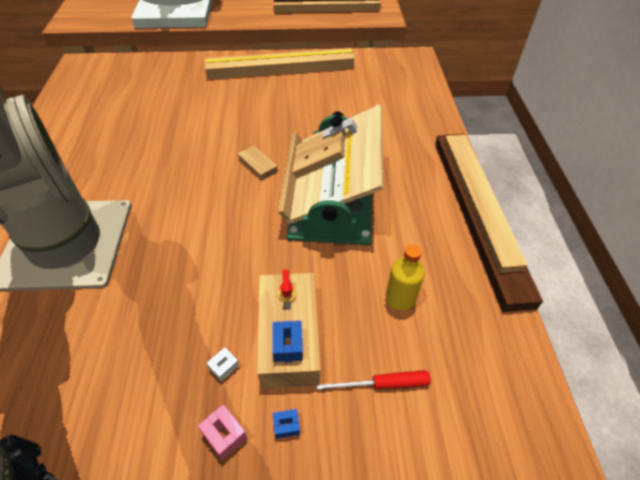

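View pics/wrist0.png

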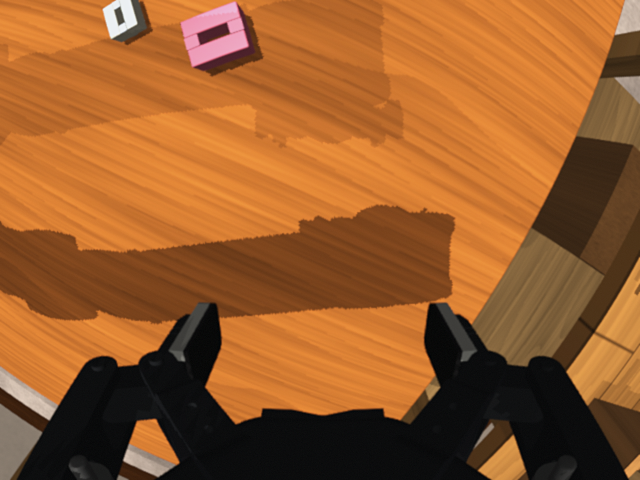

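Scene shows the rack at about (276,208) with the blue stop (260,186) and pin (291,200), the table at (380,290), and the board on it at (405,275). Side shows stop at (288,340), pin (287,285) and table (335,180). The small blue, pink and white blocks are decoys. I'll measure from depth.

Run:
```python
from h import *
for f in ['scene0','side0']:
    p,d,K,V=load(f); X=pts(f); hsv=cv2.cvtColor(p,cv2.COLOR_RGB2HSV); h,s,v=[hsv[...,i].astype(int) for i in range(3)]
    ws=(X[...,0]>0.2)&(X[...,0]<1.1)&(abs(X[...,1])<0.7)&(d>0)
    blue=(h>105)&(h<130)&(s>120)&ws
    n,l,st,c=cv2.connectedComponentsWithStats(blue.astype(np.uint8))
    for i in range(1,n):
        if st[i,4]>40:
            P=X[l==i]; print(f,'blue',c[i].round(),st[i,4],P.min(0).round(3),P.max(0).round(3))
            zt=P[:,2].max(); T=P[P[:,2]>np.percentile(P[:,2],90)-0.006]; 
            r=cv2.minAreaRect((T[:,:2]*1000).astype(np.float32)); print('   top rect',r, 'z',np.median(T[:,2]))
    red=((h<6)|(h>174))&(s>190)&ws&(X[...,2]>0.03)
    n,l,st,c=cv2.connectedComponentsWithStats(red.astype(np.uint8))
    for i in range(1,n):
        if st[i,4]>25:
            P=X[l==i]; print(f,'red',c[i].round(),st[i,4],P.min(0).round(3),P.max(0).round(3)); T=P[P[:,2]>P[:,2].max()-0.006]
            print('   ',cv2.minAreaRect((T[:,:2]*1000).astype(np.float32)),np.median(T[:,2]))
    # rack top
    m=ws&(abs(X[...,2]-0.062)<0.005)&(X[...,1]<-0.05)&(X[...,1]>-.4)&(X[...,0]>.35)&(X[...,0]<.65)
    n,l,st,c=cv2.connectedComponentsWithStats(m.astype(np.uint8))
    i=1+np.argmax(st[1:,4]);P=X[l==i];print('rack',st[i],cv2.minAreaRect((P[:,:2]*1000).astype(np.float32)))
    for nm,(u0,u1,v0,v1) in {'rack':(190,340,150,300) if f=='scene0' else (190,340,250,440),'tab':(290,480,220,370) if f=='scene0' else (260,400,90,260)}.items():
        cv2.imwrite(f'pics/{f}_{nm}.png',cv2.resize(p[v0:v1,u0:u1,::-1],None,fx=4,fy=4,interpolation=cv2.INTER_CUBIC) if nm=='tab' or f=='scene0' else cv2.resize(p[v0:v1,u0:u1,::-1],None,fx=3,fy=3,interpolation=cv2.INTER_CUBIC))
    # table top plane: ransac
    m=ws&(X[...,1]>-0.15)&(X[...,1]<.3)&(X[...,0]>.4)&(X[...,2]>0.06)
    Q=X[m]; rng=np.random.default_rng(0); best=0
    for _ in range(800):
        a=Q[rng.choice(len(Q),3,False)]; nn=np.cross(a[1]-a[0],a[2]-a[0]); L=np.linalg.norm(nn)
        if L<1e-4: continue
        nn/=L; nn*=np.sign(nn[2]); 
        if not .75<nn[2]<.95: continue
        inl=abs((Q-a[0])@nn)<.0025
        if inl.sum()>best: best=inl.sum(); bi=inl
    C=Q[bi]; mu=C.mean(0); nn=np.linalg.svd(C-mu)[2][2]; nn*=np.sign(nn[2]); print('plane',len(Q),best,nn,nn@mu, 'tilt',np.degrees(np.arccos(nn[2])),'yaw of upslope',np.degrees(np.arctan2(-nn[1],-nn[0])),mu)
```

```text
scene0 blue [258. 180.] 62 [ 0.452 -0.313  0.092] [ 0.497 -0.256  0.101]
   top rect ((474.62518310546875, -284.2438049316406), (43.37107849121094, 56.74092102050781), 0.49428296089172363) z 0.09709947691080124
rack [ 236  182   80   46 1411] ((474.81134033203125, -235.1265869140625), (105.01434326171875, 192.18780517578125), 0.9281662702560425)
plane 7706 3689 [-0.53126045  0.06675673  0.84457437] -0.2094017840833949 tilt 32.37363788060725 yaw of upslope -7.162091413152304 [0.60600115 0.11522487 0.12414611]
side0 blue [287. 341.] 1018 [ 0.452 -0.315  0.056] [ 0.497 -0.26   0.1  ]
   top rect ((474.5454406738281, -287.2267761230469), (44.45524215698242, 54.83052062988281), 1.2201628684997559) z 0.09639019253476473
side0 blue [286. 423.] 555 [ 0.451 -0.415 -0.001] [ 0.489 -0.379  0.032]
   top rect ((469.5518798828125, -397.13885498046875), (36.273841857910156, 32.48566436767578), 7.643503189086914) z 0.02884966796415113
side0 red [286. 283.] 194 [ 0.462 -0.21   0.085] [ 0.483 -0.166  0.114]
    ((471.9577331542969, -187.59051513671875), (43.61869430541992, 10.260297775268555), 89.7573471069336) 0.10996996697067152
rack [ 257  273   63  103 4295] ((472.9603271484375, -236.15216064453125), (100.03863525390625, 192.24940490722656), 1.0470062494277954)
plane 9199 4531 [-0.53306559  0.06291211  0.84373168] -0.20954365211140397 tilt 32.46370083825609 yaw of upslope -6.730880772935395 [0.59738416 0.08646156 0.12262407]
```

View crops.

View pics/scene0_tab.png

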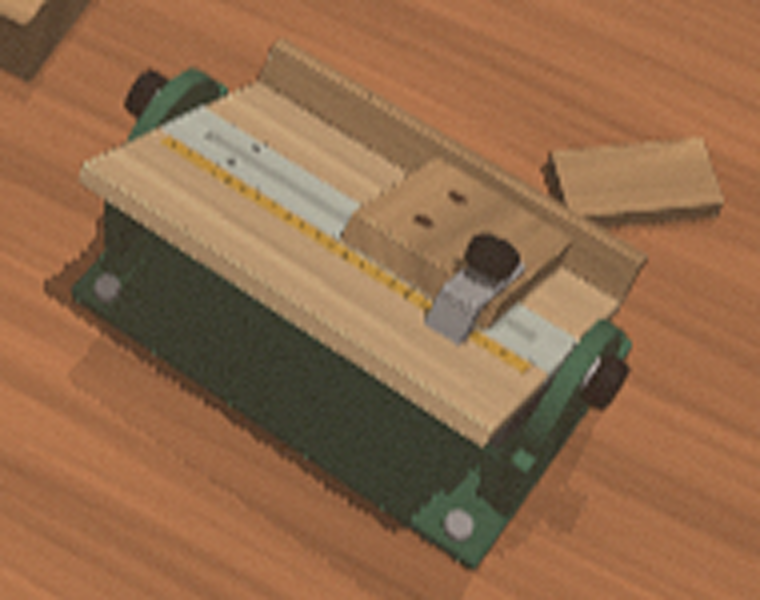

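View pics/side0_tab.png

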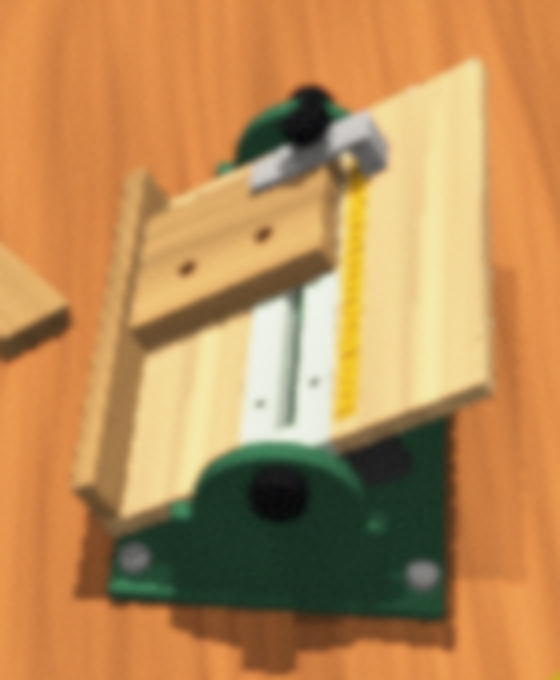

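View pics/side0_rack.png

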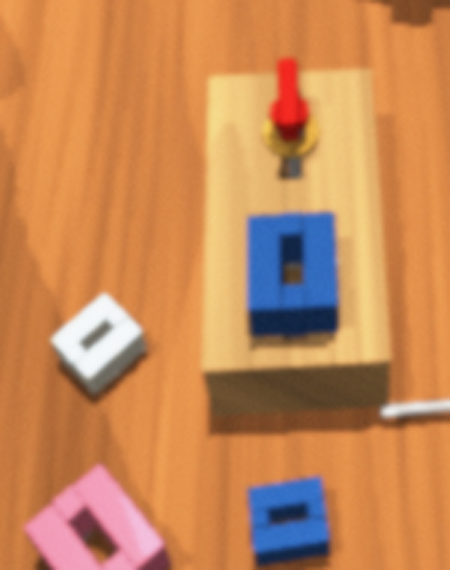

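View pics/scene0_rack.png

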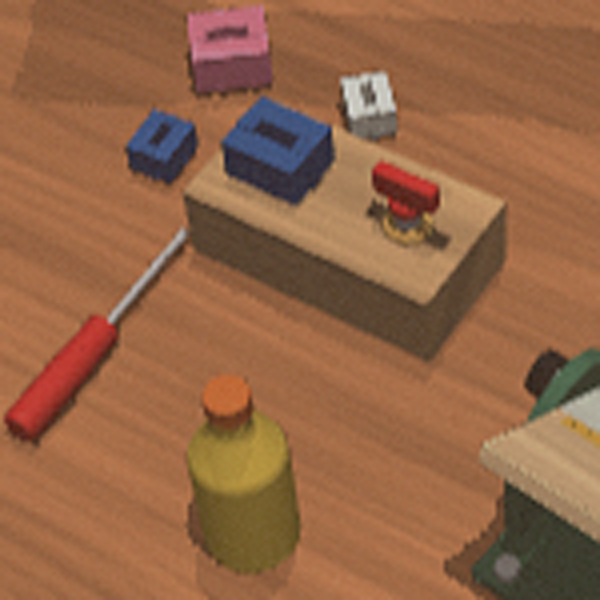

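Crops: the stop sits in the rack's -y slot, pin in the +y slot, wing along y. In the side crop the slot's near end is at about (288,425), and the board end is at y≈295. I'll rectify the table's plane from both cameras.

```bash
cat >> h.py <<'E'
def frame():
    n=np.array([-0.532,0.065,0.844]); n/=np.linalg.norm(n)
    y=np.cross(n,[1,0,0]);  # temp
    x=np.array([-n[0],-n[1],0]);x/=np.linalg.norm(x); x=x-n*(x@n); x/=np.linalg.norm(x)
    y=np.cross(n,x)
    return np.stack([x,y,n],1)
E
python3 - <<'E'
from h import *
R=frame(); print(R)
o=np.array([0.60,0.09,0]); o[2]=(-0.2095-R[:,2][:2]@o[:2])/R[2,2]; print('o',o)
s=3 # px/mm
W=[];
for f in ['scene0','side0']:
    p,d,K,V=load(f)
    # dest px: u = (y+140)*s ; v=(120 - x)*s  [x up]
    A=np.array([[0,1/s,-140],[-1/s,0,120.],[0,0,1]]) # -> ( ) order fix
    # want x_mm = 120 - v/s , y_mm = u/s-140
    M=np.stack([R[:,0]*1e-3,R[:,1]*1e-3,o],1)  # (x,y,1)->world
    A=np.array([[0,-1/s,120.],[1/s,0,-140],[0,0,1]])
    H=K@(V[:3,:3]@M+np.outer(V[:3,3],[0,0,1]))@A
    w=cv2.warpPerspective(p,H,(280*s,240*s),flags=cv2.INTER_CUBIC|cv2.WARP_INVERSE_MAP)
    W.append(w[:, :, ::-1])
    for g in range(-120,160,20):
        pass
    w2=w[:,:,::-1].copy()
    for y in range(-120,140,20): cv2.line(w2,(int((y+140)*s),0),(int((y+140)*s),720),(0,0,0) if y else (0,0,255),1)
    for x in range(-100,120,20): cv2.line(w2,(0,int((120-x)*s)),(840,int((120-x)*s)),(0,0,0) if x else (0,0,255),1)
    cv2.imwrite(f'pics/rect_{f}.png',cv2.resize(w2,(770,660)))
    # depth: table frame extents
    X=pts(f); L=(X-o)@R*1000
    m=(d>0)&(abs(L[...,2])<3)&(abs(L[...,0])<160)&(abs(L[...,1])<160)
    P=L[m]; print(f,'plane extents',np.percentile(P,[.5,1,99,99.5],axis=0).round(1), 'z med',np.median(P[:,2]))
    print(cv2.minAreaRect(P[:,:2].astype(np.float32)))
    b=(d>0)&(abs(L[...,2]-20)<3)&(abs(L[...,0])<160)&(abs(L[...,1])<160)
    P=L[b];P=P[(P[:,0]>-90)]; print('board top',np.percentile(P,[1,2,98,99],axis=0).round(1), cv2.minAreaRect(P[:,:2].astype(np.float32)), np.median(P[:,2]))
    b=(d>0)&(abs(L[...,2]-30)<3)&(abs(L[...,0])<160)&(abs(L[...,1])<160)
    P=L[b];P=P[(P[:,0]<-70)]; print('fence top',np.percentile(P,[1,2,98,99],axis=0).round(1))
E
```

```text
[[ 8.37943914e-01  1.21278577e-01 -5.32110424e-01]
 [-1.02380365e-01  9.92618510e-01  6.50134917e-02]
 [ 5.36067400e-01 -6.93889390e-18  8.44175185e-01]]
o [0.6        0.09       0.12309654]
scene0 plane extents [[-130.5 -109.3   -2.9]
 [-129.5 -103.4   -2.8]
 [  79.4  158.     2.5]
 [  80.   159.4    2.7]] z med -0.5352257942512076
((-25.299842834472656, 14.001876831054688), (215.37380981445312, 291.6412353515625), 0.04319988936185837)
board top [[ -88.9 -110.    17.1]
 [ -88.2 -107.2   17.2]
 [  24.4  119.1   21.9]
 [  25.   119.8   22.3]] ((-30.73308563232422, 2.7188034057617188), (117.0445327758789, 235.26385498046875), 0.30886515974998474) 19.231890947728836
fence top [[-142.2  -96.5   27.1]
 [-141.7  -93.2   27.1]
 [-124.6  155.3   30.9]
 [-124.2  157.1   31.2]]
side0 plane extents [[-130.9 -130.4   -2.6]
 [-129.7 -115.4   -2.2]
 [  76.   155.3    2.8]
 [  76.3  157.3    2.9]] z med 0.727988253253653
((-32.510101318359375, 12.761566162109375), (219.39398193359375, 294.154052734375), 0.07865956425666809)
board top [[ -89.  -114.9   17.4]
 [ -88.3 -113.4   17.7]
 [   7.8  112.8   22.4]
 [  16.3  115.4   22.6]] ((-34.12099075317383, 1.401947021484375), (111.0308609008789, 237.75827026367188), 0.09727981686592102) 20.59949087398813
fence top [[-143.4  -99.5   27.2]
 [-143.1  -97.9   27.4]
 [-128.8  151.3   32.2]
 [-128.4  152.8   32.5]]
```

```bash
cd pics; ls
```

```text
rect_scene0.png
rect_side0.png
scene0.npz
scene0.png
scene0_rack.png
scene0_tab.png
side0.npz
side0.png
side0_rack.png
side0_tab.png
wrist0.npz
wrist0.png
```

View pics/rect_scene0.png

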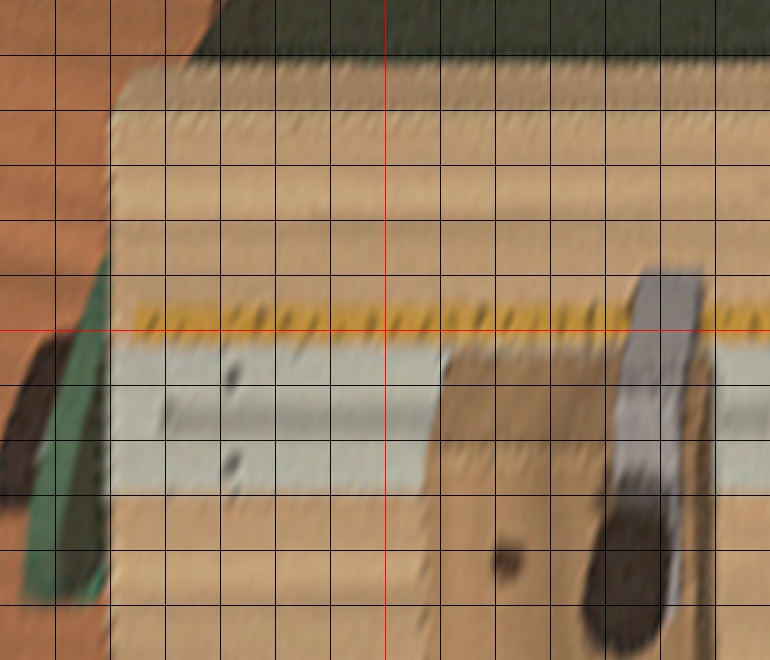

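View pics/rect_side0.png

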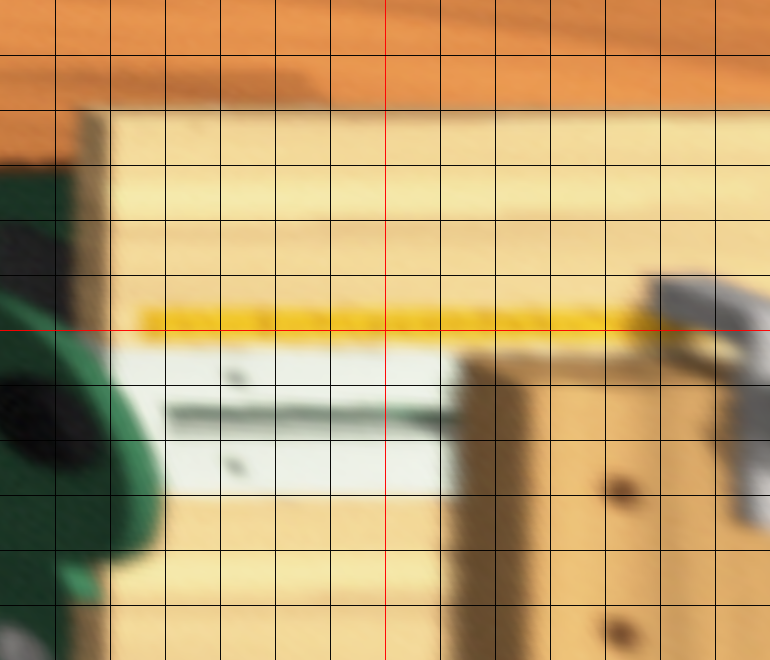

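```bash
python3 -m jog '[[[0.035,0.047,0],[0,0,0.166],100],[[0.035,0.047,0],[0,0,0.166],100],[[0.035,0.047,0],[0,0,0.166],100],[[0.035,0.047,0],[0,0,0.166],100],[[0.035,0.047,0],[0,0,0.166],100]]' 40; python3 -m jog '[[[0.034,0.045,0],[0,0,0.166],100],[[0,0,0],[0,0,0.166],100],[[0,0,0],[0,0,0],100]]'
python3 - <<'E'
from h import *
o=sensors.get_obs(); print(o['joint_pos'].round(3),o['position'],o['ee_rot'])
from scipy.spatial.transform import Rotation as Q
print(Q.from_quat(o['ee_rot']).as_matrix().round(3)); snap('wrist','w1'); print(cams.camera_model('wrist'))
E
```

```text
clock: 0.78
position: [0.4397, -0.3268, 0.248]
ee_rot: [0.801, 0.599, -0.002, -0.0]
ft_force: [0.7, -0.7, 0.9]
grip_width: 1.001
clock: 1.15
position: [0.4773, -0.2747, 0.2477]
ee_rot: [0.684, 0.73, -0.001, -0.001]
ft_force: [0.1, -0.7, 0.1]
grip_width: 0.996
[ 0.806  0.2   -0.418  1.645  0.085  1.316  0.438] [ 0.477301   -0.27467583  0.24766728] [ 6.83878166e-01  7.29595066e-01 -1.18984714e-03 -5.28208590e-04]
[[-0.065  0.998 -0.002]
 [ 0.998  0.065 -0.001]
 [-0.001 -0.002 -1.   ]]
{'intrinsics': array([[371.64829954,   0.        , 322.34699976],
       [  0.        , 371.64829954, 236.92527473],
       [  0.        ,   0.        ,   1.        ]]), 'view': array([[ 0.99806005,  0.06223886, -0.00156878, -0.45835891],
       [ 0.05970961, -0.94975687,  0.30724038, -0.32720055],
       [ 0.01763233, -0.30673802, -0.95163065,  0.28385473],
       [ 0.        ,  0.        ,  0.        ,  1.        ]])}
```

View wrist.

View pics/w1.png

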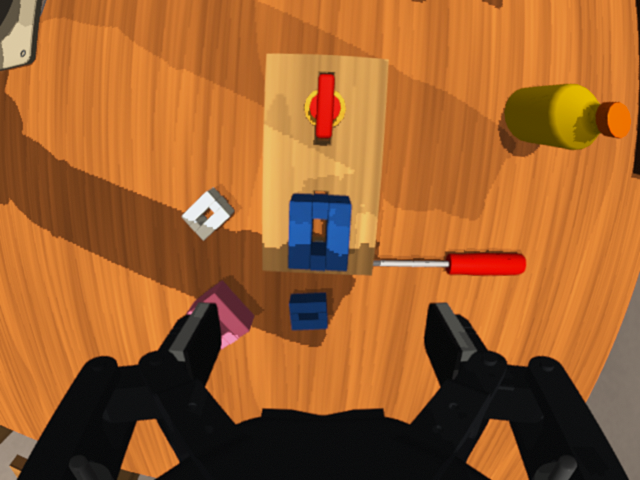

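Wrist view shows the stop top at about (320,225), pin wing at (326,105). I'll back-project both.

```bash
cat >> h.py <<'E'
def wpts(f):
    p,d,K,V=load(f); v,u=np.mgrid[:480,:640]
    a=(u-K[0,2])/K[0,0]; b=(v-K[1,2])/K[1,1]; r=np.hypot(a,b)+1e-9; t=np.tan(np.minimum(r,1.5))
    X=np.stack([a/r*t*d,b/r*t*d,d],-1)
    return (X-V[:3,3])@V[:3,:3]
def wproj(f,P):
    p,d,K,V=load(f); c=V[:3,:3]@np.array(P)+V[:3,3]; r=np.hypot(c[0],c[1]); th=np.arctan2(r,c[2])
    return K[0,2]+K[0,0]*th*c[0]/r, K[1,2]+K[1,1]*th*c[1]/r
def segblobs(f,X,zmin=0.03):
    p,d,K,V=load(f); hsv=cv2.cvtColor(p,cv2.COLOR_RGB2HSV); h,s,v=[hsv[...,i].astype(int) for i in range(3)]
    for nm,m in (('blue',(h>100)&(h<130)&(s>110)),('red',((h<6)|(h>174))&(s>180))):
        m=m&(d>0)&(X[...,2]>zmin)
        n,l,st,c=cv2.connectedComponentsWithStats(m.astype(np.uint8))
        for i in range(1,n):
            if st[i,4]>60:
                P=X[l==i]; T=P[P[:,2]>np.percentile(P[:,2],95)-0.004]
                print(f,nm,c[i].round(),st[i,4],'min',P.min(0).round(4),'max',P.max(0).round(4),'top',cv2.minAreaRect((T[:,:2]*1000).astype(np.float32)),np.median(T[:,2]).round(4))
E
python3 - <<'E'
from h import *
X=wpts('w1'); segblobs('w1',X,0.05)
m=(abs(X[...,2]-.062)<.003); n,l,st,c=cv2.connectedComponentsWithStats(m.astype(np.uint8)); i=1+np.argmax(st[1:,4]);print('rack',cv2.minAreaRect((X[l==i][:,:2]*1000).astype(np.float32)),np.median(X[l==i][:,2]))
E
```

```text
w1 blue [319. 232.] 4039 min [ 0.4505 -0.3252  0.0587] max [ 0.5013 -0.256   0.0969] top ((474.08050537109375, -284.2455749511719), (46.80894470214844, 55.58153533935547), 1.45343816280365) 0.0946
w1 red [325. 106.] 1238 min [ 0.4613 -0.2072  0.0501] max [ 0.4831 -0.1548  0.1107] top ((472.3202209472656, -184.51719665527344), (12.500564575195312, 44.89582061767578), 3.5771658420562744) 0.1084
rack ((473.1415710449219, -234.87269592285156), (101.08670806884766, 190.87164306640625), 1.0186134576797485) 0.06068127801888408
```

```bash
python3 -m jog '[[[-0.003,-0.010,-0.05],[0,0,-0.045],100],[[0,0,-0.05],[0,0,0],100],[[0,0,-0.03],[0,0,0],100],[[0,0,0],[0,0,0],100]]'
```

```text
clock: 1.7
position: [0.4723, -0.2879, 0.1149]
ee_rot: [0.709, 0.705, -0.001, 0.0]
ft_force: [0.4, -0.1, 0.4]
grip_width: 1.001
```

```bash
python3 -m jog '[[[0.0015,0.003,-0.015],[0,0,0.02],100],[[0,0,-0.016],[0,0,0],100],[[0,0,0],[0,0,0],100]]'
```

```text
clock: 2.08
position: [0.475, -0.2861, 0.0847]
ee_rot: [0.703, 0.711, -0.001, 0.002]
ft_force: [0.5, 0.2, 0.9]
grip_width: 0.997
```

```bash
python3 -m jog '[[[0,0,0],[0,0,0],40],[[0,0,0],[0,0,0],40],[[0,0,0],[0,0,0],40],[[0,0,0],[0,0,0],40],[[0,0,0],[0,0,0],40]]' 60
```

```text
clock: 2.7
position: [0.4756, -0.2865, 0.0861]
ee_rot: [0.703, 0.711, -0.001, 0.003]
ft_force: [-0.3, 0.4, -2.1]
grip_width: 0.551
```

```bash
python3 -m jog '[[[0,0,0],[0,0,0],20],[[0,0,0],[0,0,0],20],[[0,0,0.03],[0,0,0],20],[[0,0,0.06],[0,0,0],20],[[0,0,0.06],[0,0,0],20]]' 60
python3 - <<'E'
from h import *
snap('side','s2');snap('scene','c2');snap('wrist','w2')
o=sensors.get_obs();print(o['position'],o['ee_rot'],o['ft_force'],o['grip_width'])
E
```

```text
clock: 3.32
position: [0.4725, -0.2848, 0.2347]
ee_rot: [0.703, 0.711, -0.002, -0.002]
ft_force: [0.7, -1.1, -1.2]
grip_width: 0.555
[ 0.47435885 -0.28570923  0.23663584] [ 0.70328974  0.71090073 -0.00094851  0.00167078] [-0.69725335 -0.08137214 -2.96219126] 0.5528368924948067
```

View pics/s2.png

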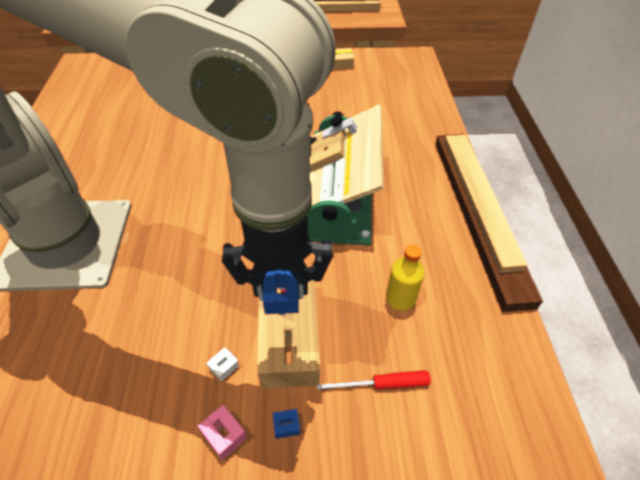

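View pics/w2.png

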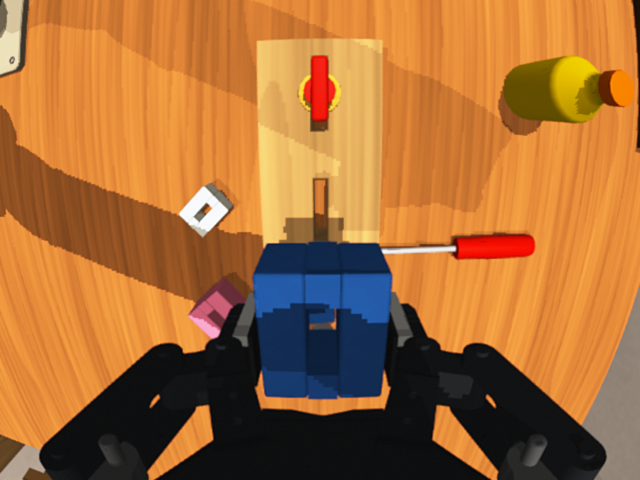

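```bash
cat >> h.py <<'E'
from scipy.spatial.transform import Rotation as Rot
O=np.array([0.6,0.09,0.1231])
SX=-32.3
def goal(x,y,z,yaw=0):
    """x,y,z mm in table frame (x rel. slot line); prints world shift, rot from now"""
    R=frame(); ob=sensors.get_obs(); c,s=np.cos(np.radians(yaw)),np.sin(np.radians(yaw))
    T=np.stack([R[:,1],R[:,0],-R[:,2]],1)
    T=R@np.array([[c,-s,0],[s,c,0],[0,0,1]])@R.T@T
    t=O+R@(np.array([x+SX,y,z])*1e-3)
    print('t',ob['clock'],'shift',(t-ob['position']).round(4),'rot',Rot.from_matrix(T@Rot.from_quat(ob['ee_rot']).as_matrix().T).as_rotvec().round(4))
    print('now xyz',((ob['position']-O)@R*1000-[SX,0,0]).round(2),'F table',(ob['ft_force']@R).round(2),'q',ob['joint_pos'].round(2),'g',ob['grip_width'].round(3))
def tab(xyz): return [np.round(frame()[:,i]*xyz,4) for i in range(3)]
E
python3 - <<'E'
from h import *
X=wpts('w2'); segblobs('w2',X,0.1)
goal(0,-25,90)
E
```

```text
w2 blue [322. 319.] 18957 min [ 0.4493 -0.3124  0.2143] max [ 0.4986 -0.2555  0.2516] top ((474.4537048339844, -283.9938049316406), (48.54483413696289, 56.74716567993164), 0.7293892502784729) 0.2487
w2 red [319.  88.] 1095 min [ 0.4659 -0.207   0.1046] max [ 0.4783 -0.1626  0.1109] top ((471.9993591308594, -184.80996704101562), (11.87156867980957, 44.553436279296875), 2.0721776485443115) 0.1084
t 3.475 shift [ 0.0477  0.3601 -0.0549] rot [-0.0277 -0.5645 -0.1278]Traceback (most recent call last):
  File "<stdin>", line 3, in <module>
  File "h.py", line 48, in goal
    print('now xyz',((ob['position']-O)@R*1000-[SX,0,0]).round(2),'F table',(ob['ft_force']@R).round(2),'q',ob['joint_pos'].round(2),'g',ob['grip_width'].round(3))
                                                                                                                                         ^^^^^^^^^^^^^^^^^^^^^^
AttributeError: 'float' object has no attribute 'round'
```

```bash
sed -i "s/ob\['grip_width'\].round(3)/round(float(ob['grip_width']),3)/" h.py
python3 -m jog '[[[0.005,0.06,0.01],[-0.006,-0.13,-0.03],20],[[0.005,0.06,0],[-0.006,-0.13,-0.03],20],[[0.005,0.06,0],[-0.006,-0.13,-0.03],20],[[0.005,0.06,0],[-0.006,-0.13,-0.03],20],[[0.005,0.05,0],[0,-0.03,0],20]]'
python3 - <<'E'
from h import *
goal(0,-25,90)
E
```

```text
clock: 4.1
position: [0.4965, 0.0082, 0.2373]
ee_rot: [0.721, 0.636, 0.187, 0.202]
ft_force: [0.9, 0.1, -1.1]
grip_width: 0.552
t 4.1 shift [ 0.0255  0.0662 -0.0555] rot [-0.0131 -0.0061 -0.    ]
now xyz [ 15.13 -93.78 146.16] F table [ 0.17  0.26 -1.38] q [ 0.7  -0.35 -0.75  2.2  -0.23  0.65 -0.06] g 0.552
```

```bash
python3 -m jog '[[[0.012,0.033,0],[-0.006,-0.003,0],20],[[0.013,0.033,-0.01],[-0.006,-0.003,0],20],[[0,0,-0.02],[0,0,0],20],[[0,0,0],[0,0,0],20]]'
python3 - <<'E'
from h import *
goal(0,-25,90)
snap('wrist','w3');snap('side','s3');snap('scene','c3')
E
```

```text
clock: 4.6
position: [0.5183, 0.0801, 0.2019]
ee_rot: [0.717, 0.639, 0.184, 0.207]
ft_force: [-0.4, -1.1, -1.2]
grip_width: 0.553
t 4.6 shift [ 0.0037 -0.0057 -0.0202] rot [ 0.0013 -0.0043 -0.0067]
now xyz [  7.1  -19.78 109.37] F table [-0.89 -1.1  -0.84] q [ 0.86 -0.26 -1.1   2.17 -0.04  0.57 -0.38] g 0.553
```

View pics/w3.png

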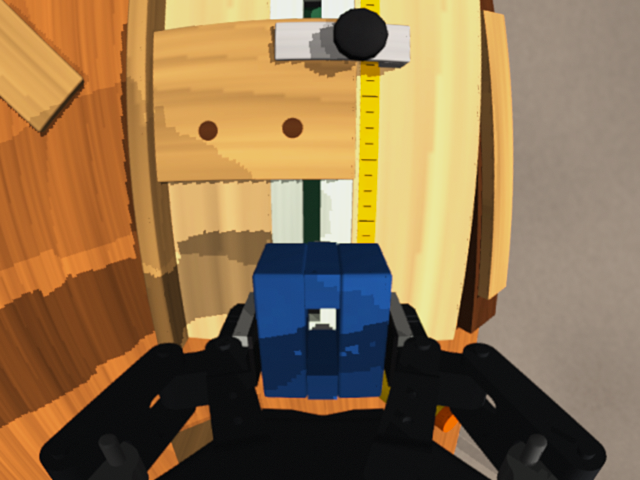

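View pics/s3.png

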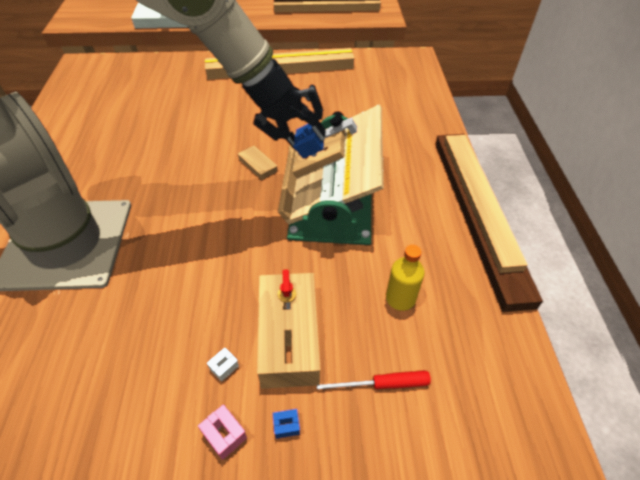

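View pics/c3.png

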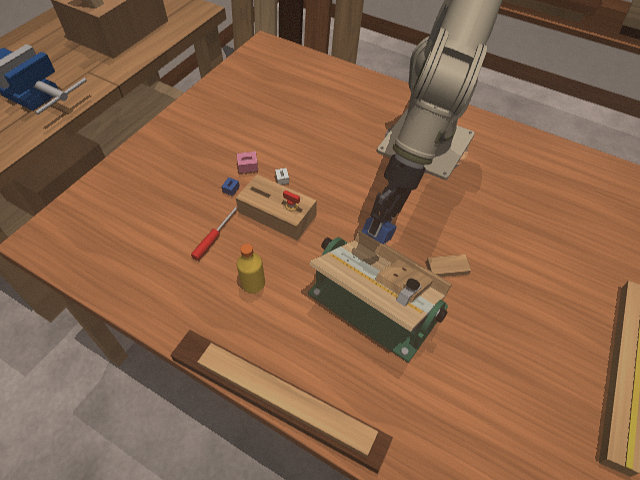

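Wrist view: slot between rails at (312,210), board end edge at v≈181, stop clear above it. Measuring the slot line and the board end here.

```bash
python3 - <<'E'
from h import *
X=wpts('w3'); L=((X-O)@frame())*1000-[SX,0,0]
p=load('w3')[0]
for v in (190,200,210,220,235):
    print(v,'rails/slot x:',[(u,p[v,u].astype(int).sum(),L[v,u].round(1).tolist()) for u in ()])
    row=p[v,260:370].astype(int).sum(1); 
    e=[u+260 for u in range(1,110) if abs(row[u]-row[u-1])>90]
    print([(u,L[v,u,0].round(1),L[v,u,1].round(1),L[v,u,2].round(1)) for u in e])
for u in (200,250,285,335):
    col=L[165:200,u]; 
    print(u,[(v+165,col[v].round(1).tolist()) for v in range(8,26,2)])
E
python3 - <<'E'
import cv2
p=cv2.imread('pics/w3.png'); cv2.imwrite('pics/w3c.png',cv2.resize(p[150:330,230:410],None,fx=3.3,fy=3.3,interpolation=cv2.INTER_CUBIC))
E
```

```text
190 rails/slot x: []
[(302, np.float64(-8.2), np.float64(14.8), np.float64(-5.9)), (303, np.float64(-13.1), np.float64(-3.7), np.float64(-105.3)), (304, np.float64(-12.1), np.float64(-3.7), np.float64(-105.3)), (320, np.float64(2.6), np.float64(-5.3), np.float64(-114.4)), (321, np.float64(4.2), np.float64(15.6), np.float64(-1.7)), (352, np.float64(24.0), np.float64(15.8), np.float64(-1.8)), (358, np.float64(27.7), np.float64(16.3), np.float64(0.8))]
200 rails/slot x: []
[(302, np.float64(-8.2), np.float64(8.2), np.float64(-5.5)), (303, np.float64(-13.1), np.float64(-13.0), np.float64(-104.5)), (304, np.float64(-12.2), np.float64(-13.1), np.float64(-104.8)), (320, np.float64(2.6), np.float64(-14.9), np.float64(-113.8)), (321, np.float64(4.2), np.float64(9.2), np.float64(-0.8)), (352, np.float64(24.2), np.float64(9.3), np.float64(-1.4)), (358, np.float64(28.0), np.float64(9.6), np.float64(-0.4))]
210 rails/slot x: []
[(302, np.float64(-8.1), np.float64(2.1), np.float64(-2.6)), (303, np.float64(-13.0), np.float64(-22.2), np.float64(-102.9)), (304, np.float64(-12.2), np.float64(-22.8), n
[... 1750 characters left out ...]
 (177, [-37.5, 27.2, 18.4]), (179, [-37.6, 25.9, 18.0]), (181, [-41.5, 21.7, -1.0]), (183, [-41.6, 20.3, -1.4]), (185, [-41.6, 19.0, -1.4]), (187, [-41.7, 17.7, -1.5]), (189, [-41.5, 16.6, -0.1])]
285 [(173, [-16.5, 29.5, 19.5]), (175, [-16.6, 28.3, 18.9]), (177, [-16.7, 27.0, 18.3]), (179, [-18.7, 22.8, -0.8]), (181, [-18.7, 21.6, -0.7]), (183, [-18.9, 20.0, -2.1]), (185, [-18.8, 18.9, -1.1]), (187, [-18.8, 17.6, -1.3]), (189, [-18.8, 16.4, -0.7])]
335 [(173, [12.3, 29.7, 19.9]), (175, [12.3, 28.4, 19.0]), (177, [12.4, 27.2, 19.2]), (179, [13.0, 22.8, -1.8]), (181, [13.1, 21.3, -2.9]), (183, [13.0, 20.5, -0.2]), (185, [13.1, 19.0, -1.1]), (187, [13.1, 17.9, 0.0]), (189, [13.2, 16.2, -2.6])]
```

View pics/w3c.png

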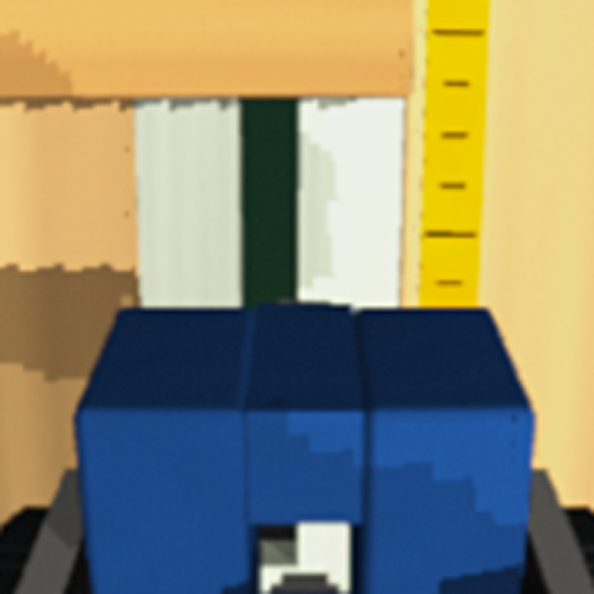

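```bash
sed -i 's/^SX=.*/SX=-34.0/' h.py
python3 - <<'E'
from h import *
X=wpts('w3'); L=((X-O)@frame())*1000-[SX,0,0]
p,d,_,_=load('w3'); hsv=cv2.cvtColor(p,cv2.COLOR_RGB2HSV); h,s=hsv[...,0],hsv[...,1]
m=(h>100)&(h<130)&(s>110)&(L[...,2]>80); P=L[m]; T=P[P[:,2]>np.percentile(P[:,2],95)-3]; print(cv2.minAreaRect(T[:,:2].astype(np.float32)),np.percentile(T,[1,99],axis=0).round(1), np.median(T[:,2]))
goal(0,-26,50)
E
```

```text
((-2.272603988647461, -9.739883422851562), (96.52277374267578, 99.98941040039062), 36.071407318115234) [[-24.8 -44.5 117.1]
 [ 30.8   9.9 179.1]] 118.73829463506436
t 4.75 shift [ 0.0219 -0.0092 -0.0575] rot [ 0.0012 -0.0001 -0.0061]
now xyz [ 11.51 -19.55 110.76] F table [-2.01 -0.44 -1.3 ] q [ 0.85 -0.27 -1.1   2.17 -0.04  0.57 -0.38] g 0.551
```

```bash
python3 -m jog '[[[0.011,-0.005,-0.028],[0.001,0,-0.005],20],[[0.010,-0.004,-0.028],[0,0,0],20],[[0,0,0],[0,0,0],20],[[0,0,0],[0,0,0],20]]'
python3 - <<'E'
from h import *
goal(0,-26,35)
snap('wrist','w4')
goal(0,-26,35)
X=wpts('w4'); L=((X-O)@frame())*1000-[SX,0,0]; p=load('w4')[0]
for v in (150,170,190,210):
    row=p[v,230:400].astype(int).sum(1); e=[u+230 for u in range(1,170) if abs(row[u]-row[u-1])>90]
    print(v,[(u,*L[v,u].round(1).tolist()) for u in e])
E
```

```text
clock: 5.25
position: [0.5355, 0.0683, 0.1552]
ee_rot: [0.721, 0.637, 0.177, 0.208]
ft_force: [0.3, 0.4, -1.9]
grip_width: 0.548
t 5.25 shift [ 0.0142  0.0017 -0.0208] rot [ 0.0078 -0.0126  0.0054]
now xyz [ -0.57 -29.39  60.02] F table [-0.84  0.41 -1.77] q [ 1.09 -0.06 -1.38  2.18  0.37  0.49 -0.72] g 0.548
t 5.3 shift [ 0.0142  0.0018 -0.0209] rot [ 0.0086 -0.0122  0.0054]
now xyz [ -0.47 -29.52  60.07] F table [-0.7   0.18 -2.46] q [ 1.09 -0.06 -1.38  2.18  0.37  0.49 -0.72] g 0.552
150 []
170 [(387, 29.5, 25.2, -0.6)]
190 [(315, -6.6, 13.0, -9.4), (316, -8.8, -6.3, -106.1), (317, -8.1, -6.3, -106.3), (338, 5.3, 13.8, -5.3), (339, 5.6, 14.9, 0.0), (340, 6.1, 14.8, -0.4), (379, 25.9, 14.9, -1.0)]
210 [(315, -6.6, 2.7, -7.2), (316, -8.9, -22.5, -105.7), (317, -8.1, -22.9, -107.1), (338, 5.3, 4.4, -0.7), (339, 5.8, 4.3, -1.1), (378, 25.9, 4.2, -2.0)]
```

View pics/w4.png

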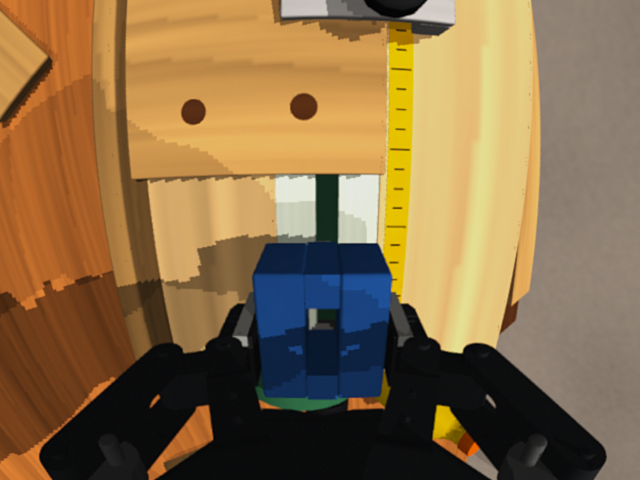

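```bash
cat > kin.py <<'E'
import numpy as np
from scipy.spatial.transform import Rotation as R
from scipy.optimize import least_squares
def fk(q,p):
    # p: h,L1,L2,L3 + elbow offset a1, a2
    h,L1,L2,L3,a1,a2=p
    T=R.identity(); x=np.array([0,0,h.item() if hasattr(h,'item') else h])
    T=R.from_euler('z',q[0])*R.from_euler('y',q[1]); T=T*R.from_euler('z',q[2]); x=x+T.apply([a1,0,L1])
    T=T*R.from_euler('y',q[3]); T=T*R.from_euler('z',q[4]); x=x+T.apply([a2,0,L2])
    T=T*R.from_euler('y',q[5]); T=T*R.from_euler('z',q[6]); x=x+T.apply([0,0,L3])
    return x,T
E
python3 - <<'E'
from kin import *
from workcell import sensors,manip
print([a for a in dir(manip) if a[0]!='_'])
o=sensors.get_obs()
D=[([1.10937762,0.33273639,-0.06466712,1.46071213,0.02163631,1.34991959,-0.0884854],[0.26540937,-0.56556697,0.24970989],[0.976025,0.217657,-0.000162,-0.000515]),
([0.806,0.2,-0.418,1.645,0.085,1.316,0.438],[0.477301,-0.274676,0.247667],[.683878,.729595,-.00119,-.000528]),
(o['joint_pos'],o['position'],o['ee_rot'])]
print(o['joint_pos'].round(4))
for q,p,r in D:
    x,T=fk(q,[.3,.4,.4,.2,0,0]); print(p,r,T.as_quat(),x)
E
```

```text
['MotionError', 'hand_in', 'tip_reach']
[ 1.0874 -0.0604 -1.3817  2.1833  0.3725  0.4929 -0.72  ]
[0.26540937, -0.56556697, 0.24970989] [0.976025, 0.217657, -0.000162, -0.000515] [-5.36247388e-01  8.44060690e-01 -2.49723203e-04 -4.78650408e-04] [0.25440811 0.45398723 0.39000554]
[0.477301, -0.274676, 0.247667] [0.683878, 0.729595, -0.00119, -0.000528] [ 3.20905050e-02  9.99484319e-01  3.37378627e-04 -1.08694662e-03] [0.41472995 0.19891139 0.39053811]
[0.53557304 0.06813263 0.15532929] [0.7209406  0.63659408 0.17731287 0.20869303] [-0.059642    0.95992198  0.02218912  0.27294739] [ 0.41265532 -0.08910838  0.30343067]
```

```bash
cat > fit.py <<'E'
from kin import *
import itertools
from workcell import sensors
o=sensors.get_obs()
D=[([1.10937762,0.33273639,-0.06466712,1.46071213,0.02163631,1.34991959,-0.0884854],[0.26540937,-0.56556697,0.24970989],[0.976025,0.217657,-0.000162,-0.000515]),
([0.806,0.2,-0.418,1.645,0.085,1.316,0.438],[0.477301,-0.274676,0.247667],[.683878,.729595,-.00119,-.000528]),
(o['joint_pos'],o['position'],o['ee_rot'])]
best=None
for s in itertools.product([1,-1],repeat=4):
  S=np.array([s[0],1,s[1],1,s[2],1,s[3]])
  def res(p):
    r=[]
    for q,x0,r0 in D:
        x,T=fk(S*np.array(q)+np.array([p[6],0,0,0,0,0,p[7]]),p[:6]); r+=list(x-x0); r+=list(0.3*(T*R.from_quat(r0).inv()).as_rotvec())
    return np.array(r)
  for y0 in (0,np.pi/2,np.pi,-np.pi/2):
   for y1 in (0,np.pi/2):
    f=least_squares(res,[.3,.4,.4,.2,0,0,y0,y1],x_scale=.1)
    if best is None or f.cost<best[0]: best=(f.cost,s,f.x.copy(),f.fun.reshape(-1,6).round(4))
print(best)
np.savez('kin.npz',s=best[1],p=best[2])
E
python3 fit.py
```

```text
(np.float64(6.700854970527927e-05), (-1, -1, -1, -1), array([ 0.18278534,  0.50691411,  0.47657787,  0.31851612, -0.00628083,
       -0.00818553, -0.06816192,  1.50588226]), array([[ 0.0021, -0.0001, -0.0012,  0.    , -0.    , -0.001 ],
       [-0.0005,  0.0017,  0.0016,  0.0001, -0.0001, -0.0011],
       [ 0.0001, -0.0001, -0.0003, -0.0101,  0.0018, -0.0039]]))
```

```bash
cat > ik.py <<'E'
from kin import *
from h import frame,O,SX
k=np.load('kin.npz'); S=np.array([k['s'][0],1,k['s'][1],1,k['s'][2],1,k['s'][3]]); P=k['p']
lo=np.array([-2.6,-.5,-1.47,.16,-1.27,.06,-2.6]);hi=np.array([2.6,2.12,1.34,2.42,4.41,2.06,2.6])
def F(q): return fk(S*np.array(q)+np.array([P[6],0,0,0,0,0,P[7]]),P[:6])
def pose(x,y,z,yaw):
    A=frame(); T=np.stack([A[:,1],A[:,0],-A[:,2]],1); T=R.from_rotvec(A[:,2]*np.radians(yaw))*R.from_matrix(T)
    return O+A@(np.array([x+SX,y,z])*1e-3),T
def ik(x,T,q3,q0):
    def r(q):
        a,b=F(q); return np.r_[a-x,.3*(b*T.inv()).as_rotvec(),0.05*(q[2]-q3)*10]
    f=least_squares(r,np.clip(q0,lo+1e-3,hi-1e-3),bounds=(lo,hi)); return f.x,np.abs(f.fun).max()
if __name__=='__main__':
    q0=[1.0874,-0.0604,-1.3817,2.1833,0.3725,0.4929,-0.72]
    for yaw in (0,180,-90,90):
      for z,y in ((60,-26),(23,-26),(23,-4)) if yaw in(0,180) else ((71,-4),):
        for q3 in (-1.4,-1,-.6,-.2,.2,.6,1.):
            best=None
            for rr in range(6):
                g=np.random.default_rng(rr).uniform(lo,hi) if rr else np.array(q0)
                q,e=ik(*pose(0,y,z,yaw),q3,g)
                if best is None or e<best[1]: best=(q,e)
            print(yaw,z,y,q3,best[0].round(2),best[1].round(4))
E
python3 ik.py
```

```text
0 60 -26 -1.4 [ 1.21 -0.21 -1.4   2.2  -0.12  0.43 -0.26] 0.0
0 60 -26 -1 [ 0.72 -0.04 -1.    2.2   0.34  0.45 -0.68] 0.0
0 60 -26 -0.6 [ 0.3  -0.03 -0.6   2.2   0.39  0.46 -0.73] 0.0
0 60 -26 -0.2 [-0.1  -0.02 -0.2   2.2   0.42  0.46 -0.75] 0.0
0 60 -26 0.2 [-0.51 -0.02  0.2   2.2   0.44  0.47 -0.77] 0.0
0 60 -26 0.6 [-0.91 -0.03  0.6   2.2   0.47  0.47 -0.79] 0.0
0 60 -26 1.0 [-1.33 -0.04  1.    2.2   0.51  0.48 -0.83] 0.0
0 23 -26 -1.4 [ 0.98  0.26 -1.4   2.19  0.98  0.57 -1.23] 0.0
0 23 -26 -1 [ 0.67  0.11 -1.    2.2   0.7   0.44 -1.  ] 0.0
0 23 -26 -0.6 [ 0.29  0.07 -0.6   2.2   0.59  0.41 -0.9 ] 0.0
0 23 -26 -0.2 [-0.09  0.06 -0.2   2.2   0.52  0.39 -0.84] 0.0
0 23 -26 0.2 [-0.48  0.06  0.2   2.2   0.46  0.38 -0.79] 0.0
0 23 -26 0.6 [-0.87  0.07  0.6   2.2   0.38  0.37 -0.72] 0.0
0 23 -26 1.0 [-1.24  0.1   1.    2.2   0.24  0.36 -0.59] 0.0
0 23 -4 -1.4 [ 0.9   0.31 -1.4   2.17  1.06  0.64 -1.33] 0.0
0 23 -4 -1 [ 0.6   0.13 -1.    2.18  0.78  0.48 -1.11] 0.0
0 23 -4 -0.6 [ 0.24  0.09 -0.6   2.18  0.65  0.44 -1.  ] 0.0
0 23 -4 -0.2 [-0.14  0.08 -0.2   2.18  0.57  0.42 -0.93] 0.0

[... 1675 characters left out ...]
42  0.5  -2.37] 0.0
-90 71 -4 -0.2 [-0.16 -0.03 -0.2   2.18  0.45  0.51 -2.39] 0.0
-90 71 -4 0.2 [-0.57 -0.03  0.2   2.18  0.48  0.51 -2.42] 0.0
-90 71 -4 0.6 [-0.98 -0.03  0.6   2.18  0.5   0.52 -2.44] 0.0
-90 71 -4 1.0 [-1.39 -0.05  1.    2.18  0.56  0.53 -2.49] 0.0
90 71 -4 -1.4 [ 1.21 -0.3  -1.4   2.18 -0.28  0.48  1.4 ] 0.0011
90 71 -4 -1 [ 0.66 -0.06 -1.    2.18  0.36  0.49  0.83] 0.0
90 71 -4 -0.6 [ 0.25 -0.04 -0.6   2.18  0.42  0.5   0.78] 0.0
90 71 -4 -0.2 [-0.16 -0.03 -0.2   2.18  0.45  0.51  0.75] 0.0
90 71 -4 0.2 [-0.57 -0.03  0.2   2.18  0.48  0.51  0.73] 0.0
90 71 -4 0.6 [-0.98 -0.03  0.6   2.18  0.5   0.52  0.7 ] 0.0
90 71 -4 1.0 [-1.39 -0.05  1.    2.18  0.56  0.53  0.65] 0.0
```

```bash
python3 -m jog '[[[0.007,0.001,-0.011],[0.006,-0.01,0.004],20],[[0.006,0.001,-0.009],[0,0,0],20],[[0,0,0],[0,0,0],20]]'
python3 - <<'E'
from h import *
goal(-0.3,-26,30)
snap('wrist','w5')
goal(-0.3,-26,30)
X=wpts('w5'); L=((X-O)@frame())*1000-[SX,0,0]; p=load('w5')[0]
for v in (180,200,215):
    row=p[v,230:420].astype(int).sum(1); e=[u+230 for u in range(1,190) if abs(row[u]-row[u-1])>90]
    print(v,[(u,*L[v,u].round(1).tolist()) for u in e])
E
```

```text
clock: 5.68
position: [0.5492, 0.0694, 0.1368]
ee_rot: [0.72, 0.636, 0.182, 0.212]
ft_force: [0.1, 0.7, -2.3]
grip_width: 0.547
t 5.675 shift [ 0.0029  0.0002 -0.0068] rot [ 0.0065 -0.0007  0.0046]
now xyz [  0.92 -26.58  37.27] F table [-1.2   0.74 -1.96] q [ 0.99  0.13 -1.36  2.18  0.79  0.54 -1.07] g 0.547
t 5.725 shift [ 0.0028  0.0001 -0.0073] rot [0.0069 0.     0.0044]
now xyz [  1.22 -26.49  37.64] F table [-0.35  0.7  -1.01] q [ 0.99  0.13 -1.36  2.18  0.79  0.54 -1.06] g 0.552
180 []
200 [(309, -6.3, 17.5, -0.9), (310, -9.4, -5.8, -105.1), (311, -8.7, -5.8, -105.2), (335, 5.4, 15.8, -8.7), (336, 5.6, 17.6, -0.8), (381, 25.9, 17.4, -2.2)]
215 [(309, -6.4, 10.6, -1.2), (310, -6.4, 7.5, -12.8), (311, -8.8, -17.5, -106.4), (335, 5.4, 9.0, -7.3), (336, 5.7, 10.5, -1.6), (380, 25.7, 10.4, -1.9), (382, 26.5, 10.6, -1.3), (415, 42.1, 10.6, -1.9)]
```

View pics/w5.png

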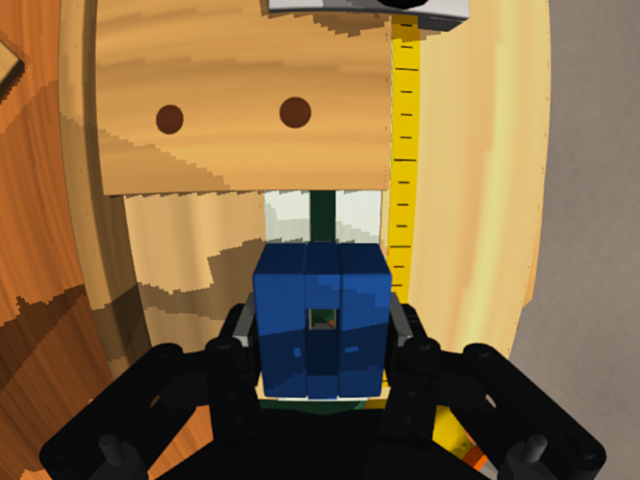

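```bash
cat >> h.py <<'E'
def stopx(f,zlo):
    X=wpts(f); L=((X-O)@frame())*1000-[SX,0,0]; p,d,K,V=load(f)
    hsv=cv2.cvtColor(p,cv2.COLOR_RGB2HSV); h,s,v=[hsv[...,i].astype(int) for i in range(3)]
    m=(h>105)&(h<125)&(s>150)&(v>50)&(abs(np.mgrid[:480,:640][1]-322)<72)&(np.mgrid[:480,:640][0]<400)&(d<0.3)
    P=L[m]; T=P[(P[:,2]>zlo)&(P[:,2]<zlo+15)]
    print(f,'stop top z',np.median(T[:,2]).round(1),'x',np.percentile(T[:,0],[1,99]).round(1),'y',np.percentile(T[:,1],[1,99]).round(1),cv2.minAreaRect(T[:,:2].astype(np.float32)))
    c=(np.array([0,0,0])-V[:3,3])@V[:3,:3]; print('cam',((c-O)@frame()*1000-[SX,0,0]).round(1))
E
python3 - <<'E'
from h import *
stopx('w5',42)
E
```

```text
w5 stop top z 46.6 x [-23.5  22.3] y [-51.1   3.2] ((-0.4772758483886719, -24.477632522583008), (47.99831008911133, 56.50703048706055), 0.3542310893535614)
cam [ -0.5  53.5 159.6]
```

```bash
python3 -m jog '[[[0.0025,-0.0003,-0.004],[0.005,0,0.004],20],[[0.0025,-0.0003,-0.004],[0,0,0],20],[[0,0,0],[0,0,0],20]]'
python3 - <<'E'
from h import *
snap('wrist','w6')
goal(1.1,-26,24)
stopx('w6',30)
X=wpts('w6'); L=((X-O)@frame())*1000-[SX,0,0]; p=load('w6')[0]
for v in (215,):
    row=p[v,230:420].astype(int).sum(1); e=[u+230 for u in range(1,190) if abs(row[u]-row[u-1])>90]
    print(v,[(u,*L[v,u].round(1).tolist()) for u in e])
E
```

```text
clock: 6.1
position: [0.5548, 0.0683, 0.1303]
ee_rot: [0.719, 0.636, 0.184, 0.211]
ft_force: [-0.0, -0.7, -1.5]
grip_width: 0.552
t 6.15 shift [ 0.0017  0.0008 -0.0047] rot [0.0041 0.0018 0.0009]
now xyz [  2.23 -26.99  28.83] F table [-0.82  0.13 -1.53] q [ 0.94  0.17 -1.31  2.18  0.86  0.55 -1.11] g 0.551
w6 stop top z 38.0 x [-22.3  23.5] y [-51.6   2.7] ((0.6384181976318359, -25.158367156982422), (56.686954498291016, 47.775299072265625), 89.97589111328125)
cam [  0.3  52.5 151.4]
215 [(305, -6.6, 12.0, -2.9), (306, -10.6, -14.8, -105.1), (307, -9.9, -15.2, -106.4), (333, 5.5, 10.8, -7.4), (334, 5.8, 12.2, -2.3), (380, 25.6, 12.3, -1.9), (382, 26.3, 12.6, -1.0), (390, 29.7, 12.8, -0.4), (417, 41.6, 12.9, -0.2)]
```

```bash
python3 -m jog '[[[-0.0001,0,-0.0026],[0.002,0,0],20],[[0.0013,0,-0.0025],[0,0,0],20],[[0.001,0,-0.002],[0,0,0],20],[[0,0,0],[0,0,0],20]]'
python3 - <<'E'
from h import *
snap('wrist','w7')
goal(1.1,-26,24)
stopx('w7',26)
X=wpts('w7'); L=((X-O)@frame())*1000-[SX,0,0]; p=load('w7')[0]
for v in (215,):
    row=p[v,230:420].astype(int).sum(1); e=[u+230 for u in range(1,190) if abs(row[u]-row[u-1])>90]
    print(v,[(u,*L[v,u].round(1).tolist()) for u in e])
E
```

```text
clock: 6.65
position: [0.5566, 0.0685, 0.1244]
ee_rot: [0.719, 0.636, 0.183, 0.213]
ft_force: [-4.6, -1.2, 0.9]
grip_width: 0.552
t 6.7 shift [-0.0002  0.0006  0.0014] rot [0.0078 0.002  0.0017]
now xyz [  0.55 -26.6   22.72] F table [-3.9  -2.6  14.29] q [ 0.9   0.19 -1.28  2.18  0.91  0.56 -1.16] g 0.553
w7 stop top z 32.9 x [-24.   21.9] y [-51.3   3. ] ((-1.0113658905029297, -24.997764587402344), (47.7963981628418, 57.113494873046875), 0.11434037983417511)
cam [ -1.5  53.5 145.2]
215 [(309, -6.4, 14.5, -1.2), (310, -9.1, -13.6, -106.3), (311, -8.4, -13.6, -106.5), (337, 5.3, 12.8, -7.5), (338, 5.4, 14.6, -0.7), (339, 5.9, 14.5, -1.2), (386, 25.5, 14.3, -2.4), (387, 25.7, 14.7, -1.0), (396, 29.2, 15.0, 0.0)]
```

```bash
python3 -m jog '[[[0.0001,0.004,0.0005],[0.003,0,0],20],[[0.0006,0.005,0],[0.002,0,0],20],[[0.0006,0.005,0],[0,0,0],20],[[0,0,0],[0,0,0],20]]'
python3 - <<'E'
from h import *
snap('wrist','w8')
goal(0.5,-6,23)
stopx('w8',26)
E
```

```text
clock: 7.2
position: [0.5581, 0.0834, 0.1246]
ee_rot: [0.719, 0.636, 0.185, 0.211]
ft_force: [0.1, -0.2, -0.8]
grip_width: 0.549
t 7.25 shift [0.0009 0.0059 0.    ] rot [0.0026 0.0017 0.002 ]
now xyz [  0.36 -12.    23.07] F table [-1.16 -0.45 -1.09] q [ 0.85  0.21 -1.27  2.17  0.93  0.58 -1.21] g 0.551
w8 stop top z 33.2 x [-24.1  21.7] y [-36.4  17.9] ((-1.0423011779785156, -9.773374557495117), (47.83995056152344, 56.49055099487305), 0.5015164613723755)
cam [ -1.3  67.8 145.9]
```

View pics/w8.png

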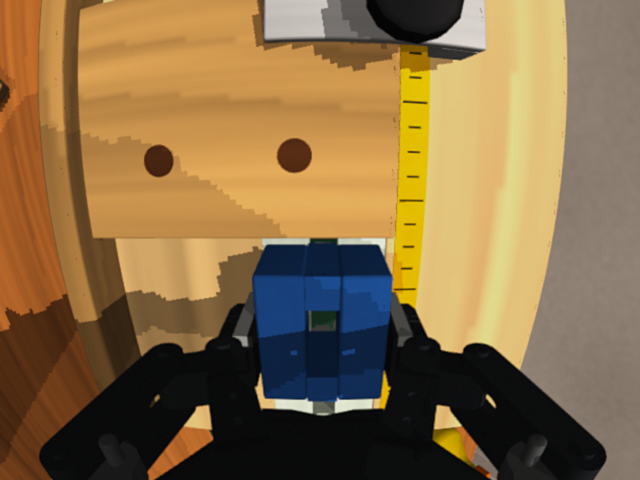

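Stop is in the slot, sliding freely; the gap to the board edge (v≈238) is about 7 mm.

```bash
python3 -m jog '[[[0.0003,0.0025,0],[0.001,0,0],20],[[0.0003,0.0025,0],[0,0,0],20],[[0,0,0],[0,0,0],20]]'; python3 -m jog '[[[0.0001,0.001,0],[0.001,0,0],20],[[0,0,0],[0,0,0],20]]'
python3 - <<'E'
from h import *
goal(0.5,-4,23)
E
```

```text
clock: 7.62
position: [0.5587, 0.0882, 0.1244]
ee_rot: [0.719, 0.636, 0.185, 0.21]
ft_force: [0.5, 0.5, -2.4]
grip_width: 0.552
clock: 7.88
position: [0.5588, 0.0891, 0.1244]
ee_rot: [0.72, 0.636, 0.185, 0.21]
ft_force: [-0.4, 0.1, -1.5]
grip_width: 0.55
t 7.875 shift [0.0004 0.0018 0.0001] rot [0.0005 0.0015 0.0024]
now xyz [ 0.26 -5.85 22.97] F table [-1.15  0.06 -1.03] q [ 0.82  0.22 -1.26  2.16  0.95  0.59 -1.23] g 0.55
```

```bash
python3 -m jog '[[[0.0001,0.0008,0],[0,0,0],20],[[0,0,0],[0,0,0],20]]'; python3 -m jog '[[[0.0001,0.0008,0],[0,0,0],20],[[0,0,0],[0,0,0],20]]'
python3 - <<'E'
from h import *
goal(0.5,-4,23); snap('wrist','w9')
p=cv2.imread('pics/w9.png'); cv2.imwrite('pics/w9c.png',cv2.resize(p[200:320,230:430],None,fx=4,fy=4,interpolation=cv2.INTER_CUBIC))
E
```

```text
clock: 8.12
position: [0.5589, 0.0899, 0.1244]
ee_rot: [0.72, 0.635, 0.185, 0.21]
ft_force: [-0.3, 0.3, -1.2]
grip_width: 0.55
clock: 8.38
position: [0.559, 0.0907, 0.1244]
ee_rot: [0.72, 0.635, 0.185, 0.21]
ft_force: [0.1, -0.5, -1.7]
grip_width: 0.555
t 8.375 shift [0.0002 0.0003 0.0001] rot [0.0006 0.0015 0.0027]
now xyz [ 0.31 -4.29 22.97] F table [-0.79 -0.47 -1.54] q [ 0.82  0.22 -1.26  2.16  0.95  0.59 -1.23] g 0.555
```

View pics/w9c.png

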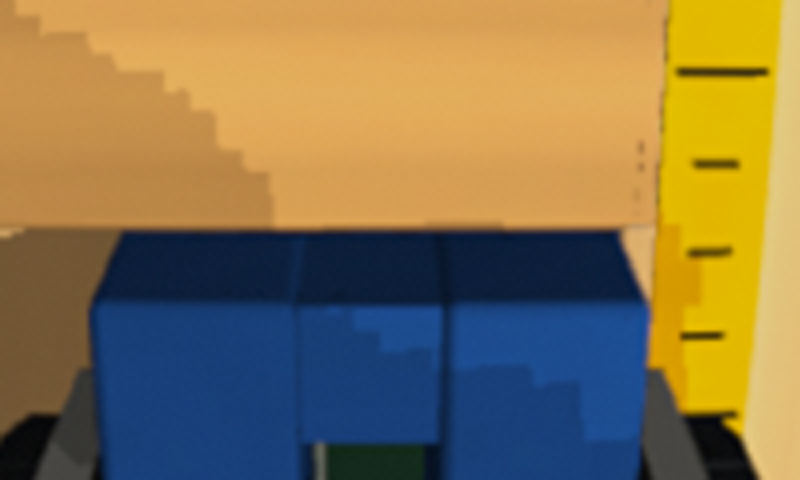

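```bash
python3 -m jog '[[[0.0001,0.0008,0],[0,0,0],20],[[0,0,0],[0,0,0],20]]'; python3 -m jog '[[[0.0001,0.0008,0],[0,0,0],20],[[0,0,0],[0,0,0],20]]'
```

```text
clock: 8.68
position: [0.5591, 0.0914, 0.1244]
ee_rot: [0.72, 0.635, 0.185, 0.21]
ft_force: [-0.5, -0.2, -2.5]
grip_width: 0.552
clock: 8.93
position: [0.5592, 0.0914, 0.1243]
ee_rot: [0.72, 0.635, 0.184, 0.21]
ft_force: [0.0, -0.1, -1.4]
grip_width: 0.549
```

```bash
python3 -m jog '[[[0.0001,0.0008,0],[0,0,0],20]]'; python3 -m jog '[[[0.0001,0.0008,0],[0,0,0],20]]'; python3 -m jog '[[[0.0001,0.0012,0],[0,0,0],20]]'
```

```text
clock: 9.05
position: [0.5592, 0.0915, 0.1242]
ee_rot: [0.72, 0.635, 0.184, 0.211]
ft_force: [-7.2, -5.8, 6.2]
grip_width: 0.552
clock: 9.18
position: [0.5592, 0.0915, 0.1242]
ee_rot: [0.72, 0.635, 0.183, 0.211]
ft_force: [-7.6, -4.4, 7.3]
grip_width: 0.552
clock: 9.3
position: [0.5592, 0.0916, 0.1242]
ee_rot: [0.721, 0.634, 0.182, 0.212]
ft_force: [-9.0, -7.8, 9.3]
grip_width: 0.55
```

```bash
python3 -m jog '[[[0,0,0],[0,0,0],20],[[0,0,0],[0,0,0],85],[[0,0,0],[0,0,0],85],[[0,0,0],[0,0,0],85],[[0,0,0],[0,0,0],85]]'
python3 - <<'E'
from h import *
goal(0.5,-4,70); snap('wrist','w10'); stopx('w10',26)
E
```

```text
clock: 9.93
position: [0.5599, 0.0929, 0.1251]
ee_rot: [0.72, 0.635, 0.183, 0.212]
ft_force: [0.4, -0.8, -0.5]
grip_width: 0.849
t 9.925 shift [-0.0257  0.0011  0.0391] rot [0.0057 0.0019 0.0061]
now xyz [ 1.19 -2.02 23.25] F table [ 0.1  -0.75 -0.69] q [ 0.8   0.23 -1.25  2.16  0.96  0.61 -1.25] g 0.849
w10 stop top z 32.9 x [-24.5  21.2] y [-27.8  25.9] ((-1.5715961456298828, -1.4706592559814453), (47.26194763183594, 56.00628662109375), 0.06236111745238304)
cam [ -0.5  78.1 145.6]
```

View pics/w10.png

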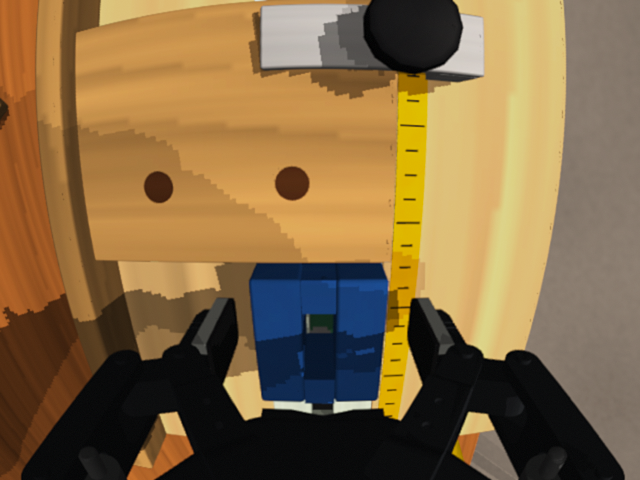

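```bash
python3 -m jog '[[[-0.016,0.002,0.0253],[0,0,0],85],[[-0.016,0.002,0.0253],[0,0,0],85],[[-0.021,0.002,0.0338],[0,0,0],85],[[-0.01,-0.03,0.03],[0,0,0],85],[[0,0,0],[0,0,0],85]]'
python3 - <<'E'
from h import *
snap('wrist','w11');snap('side','s11'); stopx('w11',20)
o=sensors.get_obs(); T=np.array([[0,1,0],[1,0,0],[0,0,-1.]]); T=Rot.from_euler('z',1.2,degrees=True).as_matrix()@T
print(o['position'],np.array([.4722,-.186,.2])-o['position'],Rot.from_matrix(T@Rot.from_quat(o['ee_rot']).as_matrix().T).as_rotvec(),o['joint_pos'].round(2))
E
```

```text
clock: 10.6
position: [0.5068, 0.0605, 0.2083]
ee_rot: [0.724, 0.635, 0.167, 0.211]
ft_force: [-0.5, 1.8, -0.4]
grip_width: 0.846
w11 stop top z 32.9 x [-24.4  21.3] y [-29.   25.5] ((-1.5912742614746094, -2.089059829711914), (55.77131652832031, 47.074893951416016), 89.87855529785156)
cam [  5.8  42.3 240.1]
[0.50604647 0.06388066 0.20585476] [-0.03384647 -0.24988066 -0.00585476] [0.05569675 0.53885413 0.14283633] [ 0.76 -0.27 -1.    2.18  0.    0.62 -0.41]
```

View pics/w11.png

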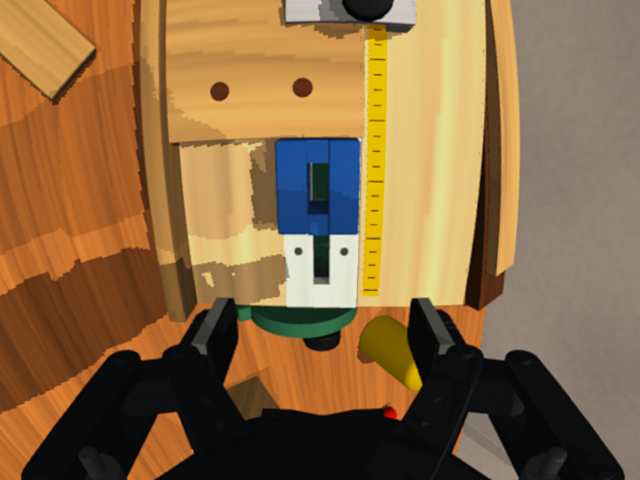

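```bash
python3 -m jog '[[[-0.007,-0.045,0.015],[0.014,0.135,0.036],85],[[-0.007,-0.05,0.01],[0.014,0.135,0.036],85],[[-0.007,-0.05,0],[0.014,0.135,0.036],85],[[-0.007,-0.05,0],[0.014,0.135,0.036],85],[[-0.006,-0.05,0],[0,0,0],60]]'
python3 - <<'E'
from h import *
snap('wrist','w12')
o=sensors.get_obs(); T=np.array([[0,1,0],[1,0,0],[0,0,-1.]]); T=Rot.from_euler('z',1.2,degrees=True).as_matrix()@T
print(o['position'],np.array([.4722,-.186,.2])-o['position'],Rot.from_matrix(T@Rot.from_quat(o['ee_rot']).as_matrix().T).as_rotvec(),o['joint_pos'].round(2))
segblobs('w12',wpts('w12'),.08)
E
```

```text
clock: 11.32
position: [0.472, -0.1772, 0.2277]
ee_rot: [0.69, 0.724, -0.004, -0.011]
ft_force: [-0.0, 0.5, 0.1]
grip_width: 0.653
[ 0.46981213 -0.18484148  0.22728278] [ 0.00238787 -0.00115852 -0.02728278] [-0.0058265  -0.02109827 -0.01896716] [ 0.82  0.14 -0.58  1.76  0.08  1.28  0.26]
w12 red [327. 245.] 1290 min [ 0.4609 -0.2066  0.083 ] max [ 0.4833 -0.1611  0.1103] top ((471.9610595703125, -183.91168212890625), (12.149195671081543, 45.33322525024414), 1.2951743602752686) 0.1084
w12 red [482. 349.] 93 min [ 0.5122 -0.168   0.2518] max [ 0.5314 -0.1608  0.2635] top ((521.876953125, -162.47499084472656), (19.05579948425293, 1.774050235748291), 6.482796669006348) 0.2598
```

View pics/w12.png

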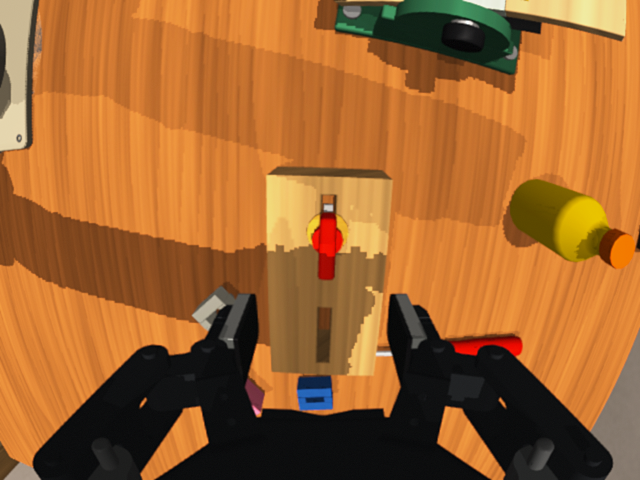

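```bash
python3 -m jog '[[[0.0015,0,-0.04],[-0.005,-0.02,-0.018],55],[[0,0,-0.03],[0,0,0],50],[[0,0,-0.02],[0,0,0],45],[[0,0,0],[0,0,0],45]]'
python3 - <<'E'
from h import *
o=sensors.get_obs(); T=np.array([[0,1,0],[1,0,0],[0,0,-1.]]); T=Rot.from_euler('z',1.2,degrees=True).as_matrix()@T
print(o['position'],np.array([.472,-.1845,.1085])-o['position'],Rot.from_matrix(T@Rot.from_quat(o['ee_rot']).as_matrix().T).as_rotvec(),o['joint_pos'].round(2))
snap('wrist','w13')
E
```

```text
clock: 11.88
position: [0.4718, -0.1829, 0.131]
ee_rot: [0.699, 0.715, 0.001, -0.003]
ft_force: [0.8, -0.6, 0.6]
grip_width: 0.451
[ 0.47182617 -0.18286716  0.13099453] [ 0.00017383 -0.00163284 -0.02249453] [-0.00544159 -0.00329781 -0.00051094] [ 0.8   0.23 -0.58  1.88  0.14  1.07  0.19]
```

View pics/w13.png

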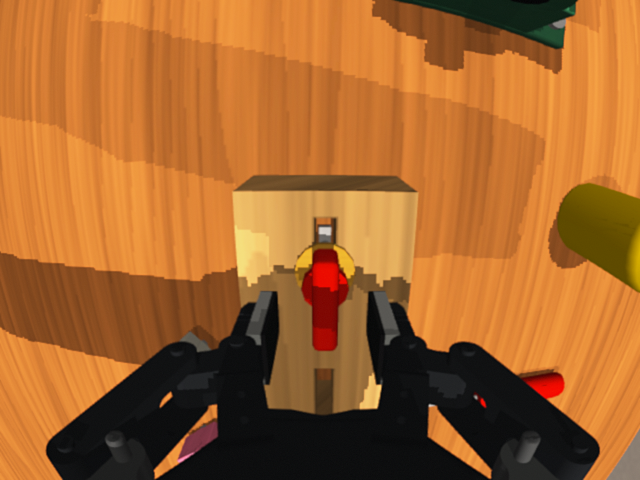

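```bash
python3 -m jog '[[[0.0005,-0.0016,-0.012],[-0.004,-0.003,0],45],[[0,0,-0.0105],[0,0,0],45],[[0,0,0],[0,0,0],45]]'
```

```text
clock: 12.3
position: [0.4742, -0.1844, 0.1095]
ee_rot: [0.699, 0.715, 0.001, 0.001]
ft_force: [-0.3, -0.5, -0.3]
grip_width: 0.45
```

```bash
python3 -m jog '[[[-0.002,0,-0.0005],[0,0,0],45],[[0,0,0],[0,0,0],5],[[0,0,0],[0,0,0],5],[[0,0,0],[0,0,0],5],[[0,0,0],[0,0,0],5]]' 80
python3 - <<'E'
from h import *
o=sensors.get_obs();print(o['position'],o['ft_force'],o['torque'],o['grip_width']); snap('wrist','w14')
E
```

```text
clock: 12.92
position: [0.4726, -0.1845, 0.11]
ee_rot: [0.699, 0.715, 0.001, 0.002]
ft_force: [0.3, 0.3, -1.2]
grip_width: 0.119
[ 0.47256689 -0.18448298  0.10998384] [ 0.33163207  0.26182819 -1.16851879] [ 0.00604889 -0.01548331  0.00172325] 0.11930292018351493
```

View pics/w14.png

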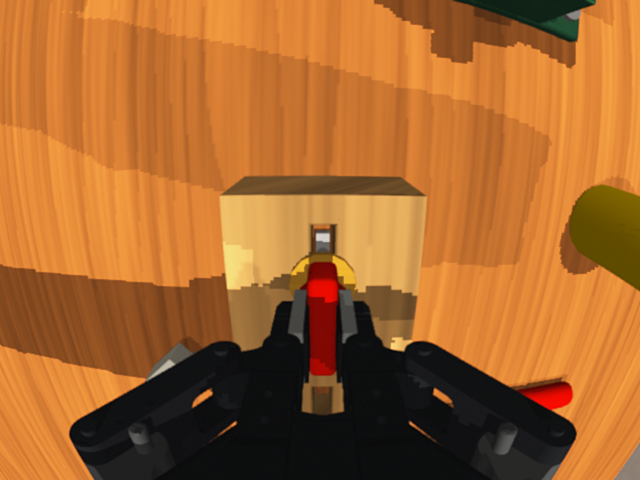

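```bash
python3 -m jog '[[[0,0,0.02],[0,0,0],5],[[0,0,0.05],[0,0,0],5],[[0,0,0.05],[0,0,0],5],[[0,0,0.05],[0,0,0],5],[[0,0,0.02],[0,0,0],5]]'
python3 - <<'E'
from h import *
snap('wrist','w15'); snap('side','s15')
o=sensors.get_obs();print(o['position'],o['ft_force'],o['torque'],o['grip_width'])
print(o['joint_pos'].round(2)); goal(-1,-2,155)
segblobs('w15',wpts('w15'),.08)
E
```

```text
clock: 13.6
position: [0.4703, -0.1834, 0.3034]
ee_rot: [0.699, 0.715, 0.001, -0.0]
ft_force: [0.3, -0.4, -2.1]
grip_width: 0.118
[ 0.47047105 -0.18355502  0.30264311] [ 0.50437329  0.31806265 -1.85572125] [ 0.00221745 -0.05311879 -0.03107987] 0.11858629957305851
[ 0.84  0.08 -0.58  1.66  0.04  1.41  0.27]
t 13.7 shift [ 0.0175  0.2852 -0.0675] rot [-0.0292 -0.5643 -0.1409]
now xyz [  49.72 -287.24  202.7 ] F table [-0.6   0.38 -1.81] q [ 0.84  0.08 -0.58  1.66  0.04  1.41  0.27] g 0.119
w15 red [322. 317.] 3179 min [ 0.4598 -0.2052  0.274 ] max [ 0.4791 -0.16    0.313 ] top ((469.420654296875, -182.55772399902344), (11.645954132080078, 45.200714111328125), 2.0217039585113525) 0.3019
```

View pics/w15.png

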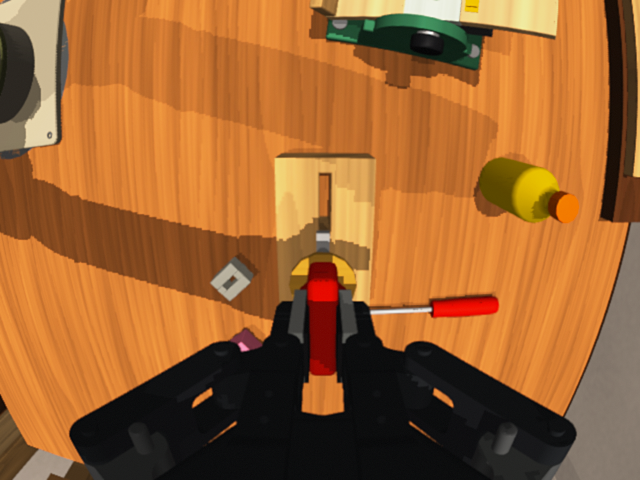

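View pics/s15.png

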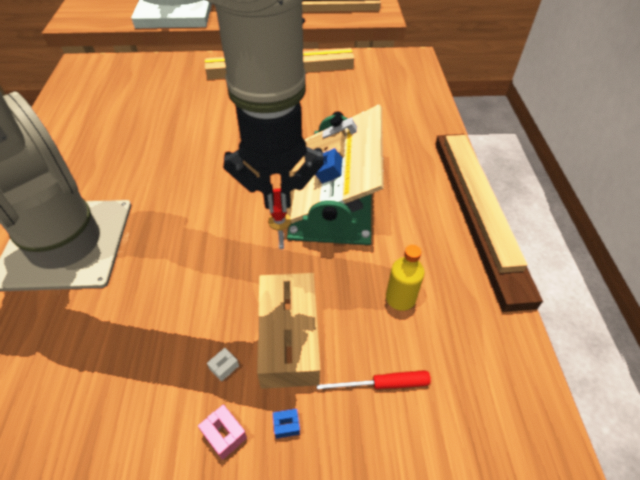

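```bash
python3 -m jog '[[[0.003,0.055,0.005],[-0.007,-0.14,-0.035],5],[[0.003,0.055,0],[-0.007,-0.14,-0.035],5],[[0.003,0.055,0],[-0.007,-0.14,-0.035],5],[[0.003,0.055,0],[-0.007,-0.14,-0.035],5],[[0.003,0.055,0],[0,0,0],5]]'
python3 - <<'E'
from h import *
goal(-1,-2,155)
E
```

```text
clock: 14.32
position: [0.483, 0.0928, 0.2971]
ee_rot: [0.723, 0.632, 0.189, 0.208]
ft_force: [1.3, -0.7, -1.2]
grip_width: 0.116
t 14.325 shift [ 0.005   0.0089 -0.062 ] rot [-0.0096  0.0049  0.0096]
now xyz [ 28.95 -11.42 209.37] F table [ 0.5  -0.55 -1.73] q [ 0.7  -0.49 -0.87  2.1  -0.26  0.82 -0.22] g 0.116
```

```bash
python3 -m jog '[[[0.004,0.004,-0.03],[-0.005,0,0.005],5],[[0.002,0.002,-0.025],[-0.004,0.004,0.004],5],[[0,0,0],[0,0,0],5],[[0,0,0],[0,0,0],5]]'
python3 - <<'E'
from h import *
snap('wrist','w16'); goal(-1,-2,155); snap('side','s16')
goal(-1,-2,155)
stopx('w16',26)
E
```

```text
clock: 14.82
position: [0.4864, 0.1023, 0.2375]
ee_rot: [0.717, 0.639, 0.184, 0.209]
ft_force: [0.2, 0.2, -0.5]
grip_width: 0.119
t 14.875 shift [ 0.0016 -0.0005 -0.0023] rot [ 0.0027 -0.0019 -0.0058]
now xyz [ -1.15  -1.66 157.81] F table [-1.18  0.47 -1.55] q [ 0.76 -0.43 -1.    2.18 -0.22  0.68 -0.28] g 0.121
t 14.925 shift [ 0.0014 -0.0006 -0.0026] rot [ 0.0027 -0.0012 -0.0058]
now xyz [ -0.79  -1.54 157.98] F table [-0.78  0.4  -0.44] q [ 0.76 -0.43 -1.    2.18 -0.22  0.68 -0.28] g 0.119
w16 stop top z 32.9 x [-24.3  21.4] y [-22.8  25.4] ((-1.440145492553711, -1.316802978515625), (46.43461227416992, 55.31899642944336), 0.23930436372756958)
cam [ -3.   77.4 280.8]
```

View pics/w16.png

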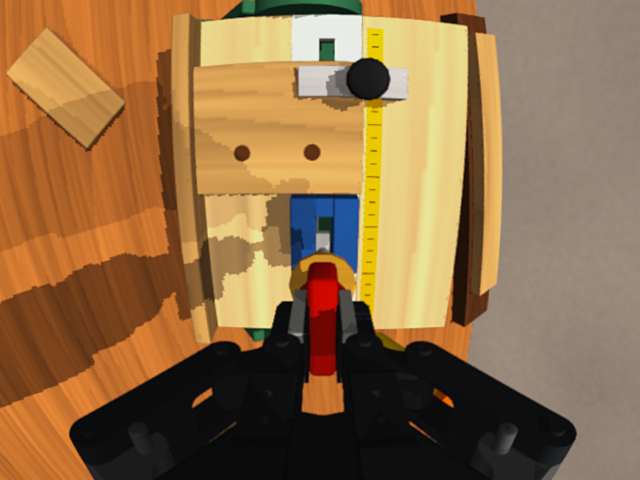

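View pics/s16.png

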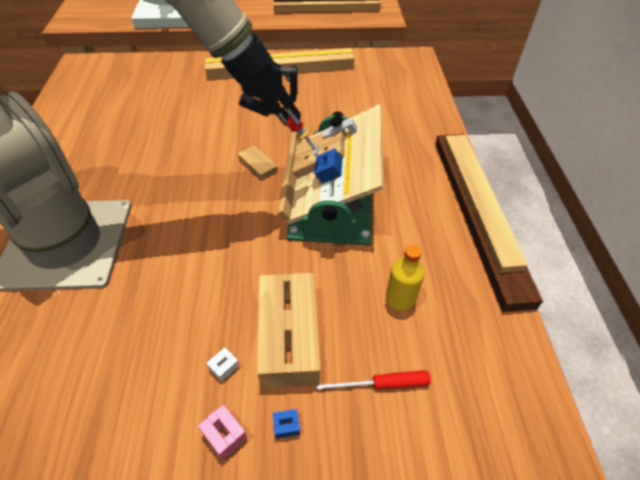

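```bash
cat >> h.py <<'E'
def pinm(f):
    X=wpts(f); L=((X-O)@frame())*1000-[SX,0,0]; p,d,K,V=load(f)
    hsv=cv2.cvtColor(p,cv2.COLOR_RGB2HSV); h,s,v=[hsv[...,i].astype(int) for i in range(3)]
    U=np.mgrid[:480,:640]
    m=((h<6)|(h>174))&(s>170)&(abs(U[1]-322)<40)&(U[0]<390)&(U[0]>240)&(d<.25)
    P=L[m]; zt=np.percentile(P[:,2],95); T=P[P[:,2]>zt-4]
    print(f,'wing top z',zt.round(1),cv2.minAreaRect(T[:,:2].astype(np.float32)))
    m=(s<60)&(abs(U[1]-322)<25)&(U[0]<300)&(U[0]>150)&(L[...,2]>40)&(L[...,2]<150)&(d>0)&(d<.3)
    P=L[m]
    if len(P)>5: print('grey',len(P),'x',np.percentile(P[:,0],[2,98]).round(1),'y',np.percentile(P[:,1],[2,98]).round(1),'z',np.percentile(P[:,2],[2,50,98]).round(1))
E
python3 - <<'E'
from h import *
pinm('w16')
p=cv2.imread('pics/w16.png'); cv2.imwrite('pics/w16c.png',cv2.resize(p[180:300,260:390],None,fx=5,fy=5,interpolation=cv2.INTER_CUBIC))
p=cv2.imread('pics/s16.png'); cv2.imwrite('pics/s16c.png',cv2.resize(p[90:220,260:400],None,fx=5,fy=5,interpolation=cv2.INTER_CUBIC)[:600])
E
```

```text
w16 wing top z 158.4 ((-3.0325822830200195, 26.864761352539062), (12.031174659729004, 101.08634948730469), 1.1715787649154663)
grey 416 x [-12.3   6.7] y [ 1.  12.3] z [ 62.9  68.  149.4]
```

View pics/w16c.png

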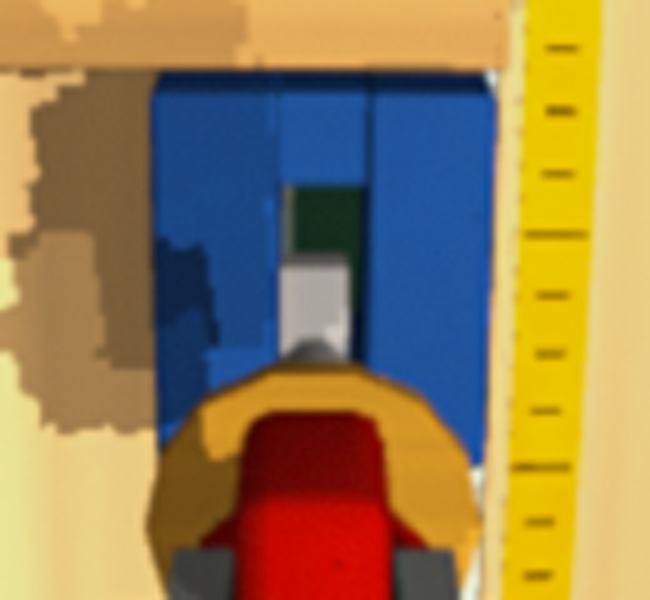

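View pics/s16c.png

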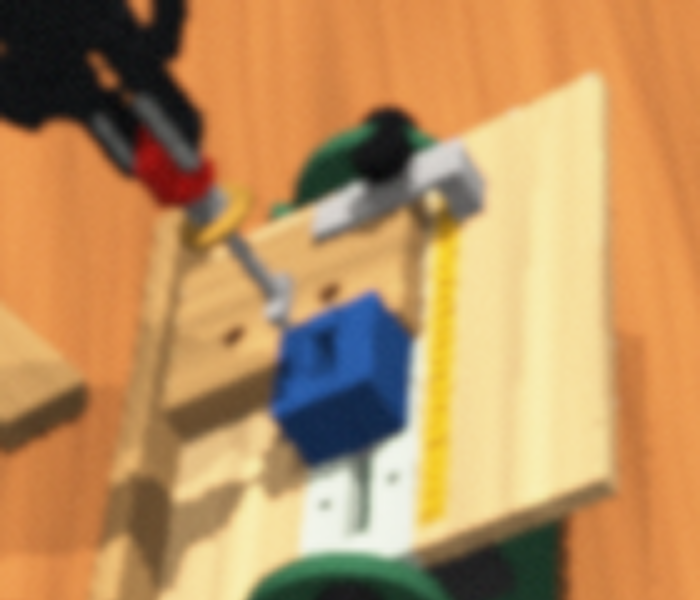

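```bash
cat >> h.py <<'E'
def head(f,u0,u1,v0,v1,zr):
    X=wpts(f); L=((X-O)@frame())*1000-[SX,0,0]; P=L[v0:v1,u0:u1].reshape(-1,3); P=P[(P[:,2]>zr[0])&(P[:,2]<zr[1])]
    print('head n',len(P),'x',np.percentile(P[:,0],[1,99]).round(1),'y',np.percentile(P[:,1],[1,99]).round(1),'z',np.median(P[:,2]).round(1))
E
python3 - <<'E'
from h import *
head('w16',300,345,225,255,(55,80))
X=wpts('w16'); L=((X-O)@frame())*1000-[SX,0,0]
for v in (200,210,222,228,240,246): print(v,[(u,*L[v,u].round(0).astype(int).tolist()) for u in range(310,342,2)])
E
```

```text
head n 271 x [-6.6  0.8] y [ 0.4 11.5] z 67.4
200 [(310, -11, 24, 33), (312, -10, 24, 33), (314, -9, 24, 33), (316, -7, 24, 33), (318, -6, 24, 33), (320, -4, 24, 33), (322, -3, 24, 33), (324, -2, 24, 34), (326, 0, 24, 33), (328, 1, 24, 33), (330, 2, 24, 33), (332, 4, 24, 33), (334, 5, 24, 33), (336, 6, 24, 33), (338, 8, 24, 34), (340, 9, 24, 33)]
210 [(310, -11, 17, 33), (312, -10, 17, 33), (314, -9, 17, 32), (316, -7, 17, 33), (318, -6, 17, 32), (320, -4, 17, 34), (322, -3, 17, 34), (324, -2, 17, 33), (326, 0, 17, 32), (328, 1, 17, 32), (330, 2, 17, 33), (332, 4, 17, 34), (334, 5, 17, 33), (336, 7, 17, 33), (338, 8, 17, 34), (340, 9, 17, 33)]
222 [(310, -11, 9, 33), (312, -10, 9, 33), (314, -9, 8, 33), (316, -8, -1, -2), (318, -7, -30, -107), (320, -5, -31, -108), (322, -3, -31, -109), (324, -1, -31, -110), (326, 1, -32, -113), (328, 4, -32, -113), (330, 6, -32, -114), (332, 5, 2, 8), (334, 5, 8, 32), (336, 7, 9, 34), (338, 8, 8, 32), (340, 9, 9, 33)]
228 [(310, -11, 4, 33), (312, -10, 4, 34), (314, -9, 4, 33), (316, -8, -6, 0), (318, -7, -37, -107), (320, -5, -37, -106), (322, -3, -38, -111), (324, -1, -39, -112), (326, 1, -39, -112), (328, 4, -39, -113), (330, 6, -39, -115), (332, 5, -3, 9), (334, 5, 4, 33), (336, 7, 5, 34), (338, 8, 4, 33), (340, 10, 4, 32)]
240 [(310, -11, -5, 33), (312, -10, -5, 33), (314, -8, -4, 35), (316, -7, 7, 67), (318, -5, 6, 66), (320, -4, 7, 68), (322, -3, 7, 68), (324, -2, 7, 67), (326, 0, 7, 68), (328, 1, 7, 68), (330, 6, -53, -114), (332, 5, -11, 14), (334, 6, -5, 33), (336, 7, -4, 34), (338, 8, -4, 34), (340, 10, -4, 33)]
246 [(310, -11, -9, 34), (312, -10, -9, 34), (314, -9, -9, 32), (316, -7, 3, 67), (318, -5, 3, 69), (320, -4, 3, 67), (322, -3, 3, 68), (324, -2, 3, 68), (326, 0, 3, 68), (328, 1, 3, 68), (330, 3, -18, 8), (332, 5, -14, 17), (334, 6, -9, 33), (336, 7, -9, 32), (338, 8, -9, 33), (340, 10, -9, 33)]
```

```bash
python3 - <<'E'
from h import *
goal(0.4,-2.9,138)
E
python3 -m jog '[[[0.005,-0.002,-0.007],[0.002,0,-0.005],5],[[0.006,-0.002,-0.009],[0,0,0],5],[[0,0,0],[0,0,0],5],[[0,0,0],[0,0,0],5]]'
python3 - <<'E'
from h import *
goal(0.4,-2.9,138)
snap('wrist','w17'); 
goal(0.4,-2.9,138)
X=wpts('w17'); L=((X-O)@frame())*1000-[SX,0,0]
for v in (215,222,230,236,242,248,254): print(v,[(u,*L[v,u].round(1).tolist()) for u in range(306,342,4)])
p=cv2.imread('pics/w17.png'); cv2.imwrite('pics/w17c.png',cv2.resize(p[180:300,260:390],None,fx=5,fy=5,interpolation=cv2.INTER_CUBIC))
E
```

```text
t 14.925 shift [ 0.0115 -0.0028 -0.0162] rot [ 0.0027 -0.0012 -0.0058]
now xyz [ -0.79  -1.54 157.98] F table [-0.78  0.4  -0.44] q [ 0.76 -0.43 -1.    2.18 -0.22  0.68 -0.28] g 0.119
clock: 15.42
position: [0.499, 0.0976, 0.2217]
ee_rot: [0.719, 0.636, 0.185, 0.209]
ft_force: [-0.5, -1.0, -1.2]
grip_width: 0.12
t 15.425 shift [-0.0009  0.002  -0.0001] rot [-0.0002  0.0003  0.0006]
now xyz [  1.47  -4.73 137.49] F table [-0.98 -1.02 -0.86] q [ 0.82 -0.38 -1.07  2.18 -0.19  0.63 -0.31] g 0.12
t 15.475 shift [-0.0009  0.002  -0.0001] rot [-0.0001  0.0002  0.0006]
now xyz [  1.41  -4.78 137.51] F table [-1.17 -0.55 -1.71] q [ 0.82 -0.38 -1.07  2.18 -0.19  0.63 -0.31] g 0.118
215 [(306, -10.2, 15.7, 33.3), (310, -7.7, 15.5, 32.6), (314, -5.2, 15.7, 33.4), (318, -2.6, 15.7, 33.5), (322, -0.1, 15.6, 33.0), (326, 2.4, 15.3, 32.0), (330, 5.0, 15.1, 31.3), (334, 7.5, 15.3, 31.8), (338, 10.0, 15.7, 33.4)]
222 [(306, -10.3, 10.9, 32.7), (310, -7.7, 11.0, 33.0), (314, -8.3, -27.6, -105.6), (318, -4.3, -28.9, -110.0), (322, -0.2, -29.2, -111.2), (326, 4.0, -30.3, -115.0), (330, 5.0, 10.4, 30.8), 
[... 492 characters left out ...]
2, 1.5, 32.6)]
242 [(306, -10.4, -2.3, 33.4), (310, -7.9, -2.4, 32.9), (314, -8.5, -49.1, -105.2), (318, -2.5, 2.3, 46.8), (322, -0.1, 1.8, 45.6), (326, 2.3, 2.5, 47.7), (330, 5.1, -2.7, 32.2), (334, 7.6, -2.5, 32.7), (338, 10.2, -2.3, 33.4)]
248 [(306, -10.5, -6.0, 34.3), (310, -8.0, -6.9, 31.8), (314, -6.1, -17.7, 1.7), (318, -2.6, -1.6, 47.0), (322, -0.1, -1.7, 46.6), (326, 2.3, -1.4, 47.3), (330, 5.1, -6.6, 32.7), (334, 7.7, -6.6, 32.7), (338, 10.3, -6.9, 31.9)]
254 [(306, -10.6, -10.9, 32.3), (310, -6.0, 10.5, 89.6), (314, -4.0, 11.5, 92.3), (318, -2.0, 11.3, 91.8), (322, -0.1, 11.6, 92.6), (326, 1.8, 11.8, 93.1), (330, 3.8, 11.4, 92.1), (334, 5.8, 10.4, 89.4), (338, 10.3, -10.9, 32.5)]
```

View pics/w17c.png

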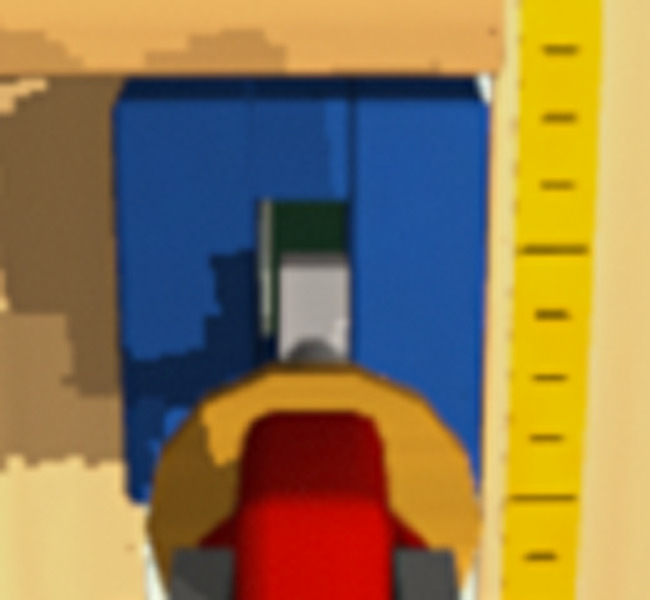

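```bash
python3 -m jog '[[[-0.0012,0.0010,-0.0009],[0,0,0],5],[[0,0,0],[0,0,0],5],[[0,0,0],[0,0,0],5]]'
python3 - <<'E'
from h import *
snap('wrist','w18'); 
goal(-0.2,-3.9,128)
X=wpts('w18'); L=((X-O)@frame())*1000-[SX,0,0]
for v in (215,236,242): print(v,[(u,*L[v,u].round(1).tolist()) for u in range(306,342,4)])
p=cv2.imread('pics/w18.png'); cv2.imwrite('pics/w18c.png',cv2.resize(p[180:300,260:390],None,fx=5,fy=5,interpolation=cv2.INTER_CUBIC))
E
```

```text
clock: 15.85
position: [0.4977, 0.0989, 0.2211]
ee_rot: [0.719, 0.636, 0.185, 0.209]
ft_force: [-0.3, -0.2, -2.4]
grip_width: 0.117
t 15.9 shift [ 0.0051 -0.0009 -0.0083] rot [0.0002 0.0008 0.0002]
now xyz [-1.1000e-01 -3.6400e+00  1.3775e+02] F table [-0.94  0.35 -1.16] q [ 0.82 -0.39 -1.07  2.18 -0.19  0.63 -0.31] g 0.118
215 [(306, -11.8, 16.5, 32.5), (310, -9.2, 16.3, 31.8), (314, -6.7, 16.5, 32.4), (318, -4.1, 16.9, 34.0), (322, -1.6, 16.6, 32.9), (326, 0.9, 16.7, 33.3), (330, 3.4, 16.9, 34.1), (334, 6.0, 16.4, 32.1), (338, 8.5, 16.5, 32.5)]
236 [(306, -11.9, 2.7, 33.0), (310, -9.4, 2.5, 32.6), (314, -7.5, -8.4, -1.6), (318, -4.0, 7.4, 47.7), (322, -1.6, 7.4, 47.9), (326, 0.8, 6.9, 46.4), (330, 6.9, -44.9, -115.7), (334, 6.1, 2.7, 33.2), (338, 8.7, 2.7, 33.2)]
242 [(306, -12.0, -1.4, 32.9), (310, -9.4, -1.2, 33.7), (314, -7.6, -12.9, -1.1), (318, -4.0, 3.8, 48.5), (322, -1.6, 3.4, 47.4), (326, 0.8, 3.7, 48.1), (330, 7.0, -51.4, -115.1), (334, 6.2, -1.6, 32.4), (338, 8.7, -1.3, 33.2)]
```

View pics/w18c.png

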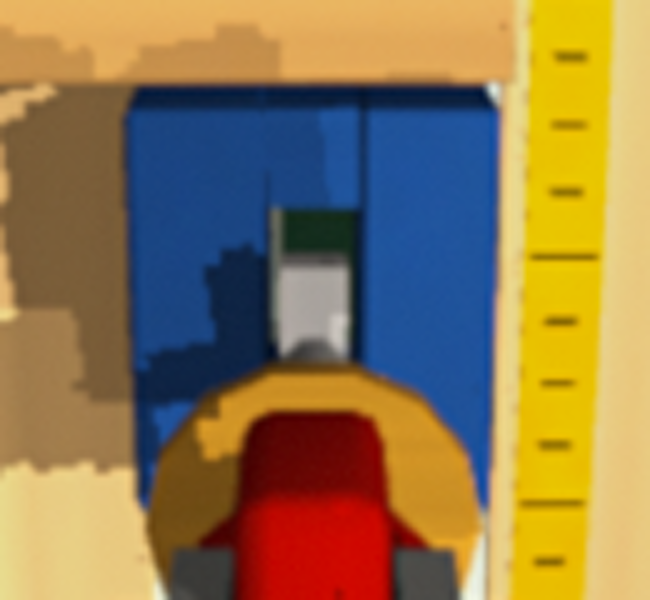

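```bash
python3 -m jog '[[[0.0042,-0.0009,-0.0067],[0,0,0],5],[[0.0042,-0.0005,-0.0067],[0,0,0],5],[[0,0,0],[0,0,0],5]]'
python3 - <<'E'
from h import *
goal(-0.1,-4,110); snap('wrist','w19')
p=cv2.imread('pics/w19.png'); cv2.imwrite('pics/w19c.png',cv2.resize(p[180:300,260:390],None,fx=5,fy=5,interpolation=cv2.INTER_CUBIC))
E
```

```text
clock: 16.27
position: [0.5066, 0.0975, 0.2066]
ee_rot: [0.719, 0.636, 0.185, 0.209]
ft_force: [-0.0, 0.5, -1.3]
grip_width: 0.119
t 16.275 shift [ 0.0058 -0.0008 -0.0089] rot [ 0.0001  0.0008 -0.0001]
now xyz [ -0.26  -3.92 120.7 ] F table [-0.78  0.47 -1.07] q [ 0.88 -0.35 -1.14  2.18 -0.15  0.59 -0.34] g 0.119
```

View pics/w19c.png

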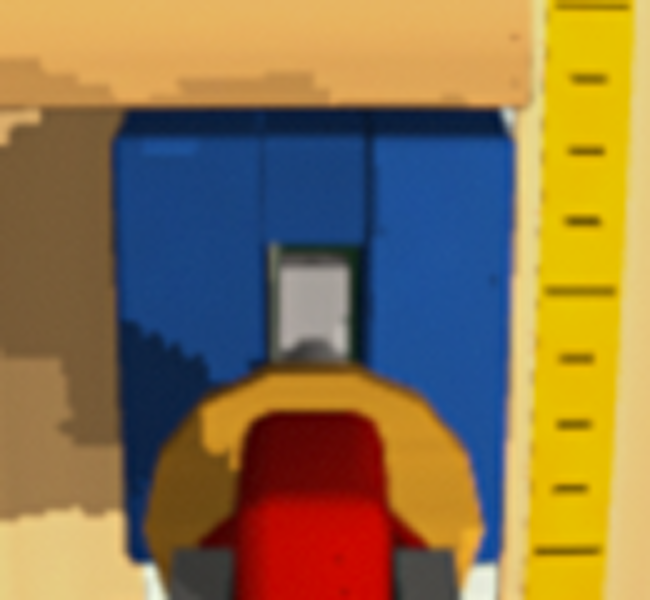

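```bash
python3 -m jog '[[[0.0053,-0.0006,-0.0084],[0,0,0],5],[[0.0053,-0.0006,-0.0084],[0,0,0],5],[[0,0,0],[0,0,0],5]]'
python3 - <<'E'
from h import *
goal(-0.2,-4,90)
E
```

```text
clock: 16.7
position: [0.5176, 0.0962, 0.19]
ee_rot: [0.719, 0.636, 0.185, 0.209]
ft_force: [-0.1, 0.0, -0.3]
grip_width: 0.119
t 16.7 shift [ 0.0054 -0.0008 -0.0092] rot [-0.0001  0.0013  0.0003]
now xyz [  0.18  -3.88 100.7 ] F table [-0.21  0.   -0.22] q [ 0.98 -0.3  -1.25  2.18 -0.09  0.54 -0.38] g 0.119
```

```bash
python3 -m jog '[[[0.0050,-0.0006,-0.0085],[0,0,0],5],[[0.0042,-0.0005,-0.0067],[0,0,0],5],[[0,0,0],[0,0,0],5]]'
python3 - <<'E'
from h import *
goal(-0.2,-4,81); snap('wrist','w20')
p=cv2.imread('pics/w20.png'); cv2.imwrite('pics/w20c.png',cv2.resize(p[180:300,230:420],None,fx=4,fy=4,interpolation=cv2.INTER_CUBIC))
E
```

```text
clock: 17.08
position: [0.527, 0.0949, 0.1754]
ee_rot: [0.719, 0.636, 0.185, 0.21]
ft_force: [-0.2, -0.7, -1.2]
grip_width: 0.12
t 17.075 shift [ 0.0007 -0.0001 -0.0022] rot [0.0004 0.0018 0.0007]
now xyz [ 0.39 -3.95 83.29] F table [-0.72 -0.68 -0.92] q [ 1.1  -0.26 -1.37  2.18 -0.03  0.5  -0.43] g 0.12
```

View pics/w20c.png

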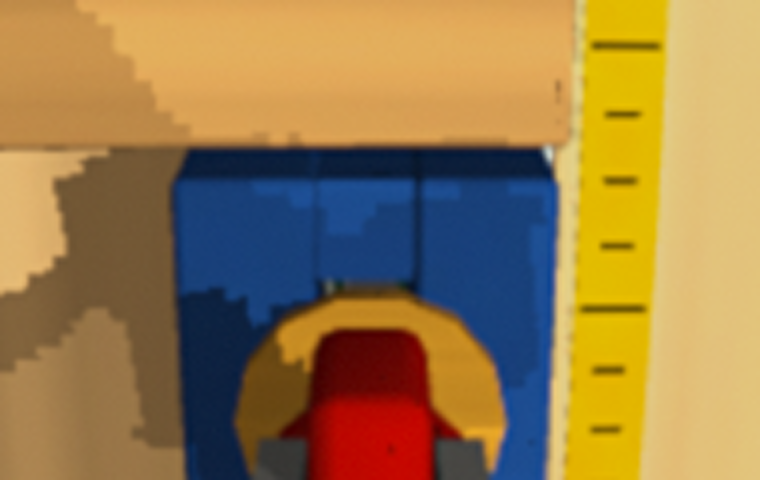

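```bash
python3 -m jog '[[[0.0014,-0.0002,-0.0027],[0,0,0],5],[[0.0012,-0.0002,-0.0022],[0,0,0],5]]'
python3 - <<'E'
from h import *
goal(0,-4,75)
E
```

```text
clock: 17.38
position: [0.53, 0.0948, 0.1714]
ee_rot: [0.719, 0.636, 0.186, 0.211]
ft_force: [-4.4, -1.1, 3.7]
grip_width: 0.115
t 17.375 shift [ 0.0011 -0.0004 -0.0032] rot [0.0014 0.0032 0.0002]
now xyz [ 0.72 -3.75 78.32] F table [-1.55 -1.61  5.38] q [ 1.14 -0.25 -1.41  2.18 -0.01  0.48 -0.45] g 0.115
```

```bash
python3 -m jog '[[[0.0012,-0.0003,-0.0027],[0.001,0.003,0],5],[[0.0010,-0.0003,-0.0024],[0,0,0],5]]'
python3 - <<'E'
from h import *
goal(0,-4,74.5)
E
```

```text
clock: 17.62
position: [0.5329, 0.0944, 0.1668]
ee_rot: [0.719, 0.636, 0.185, 0.21]
ft_force: [-6.5, -0.3, 6.2]
grip_width: 0.115
t 17.625 shift [-0.0015 -0.      0.001 ] rot [ 0.0009  0.0014 -0.    ]
now xyz [ 0.75 -3.78 72.89] F table [-2.13 -1.04  8.65] q [ 1.18 -0.21 -1.46  2.17  0.06  0.48 -0.51] g 0.115
```

```bash
python3 -m jog '[[[-0.0013,0,0.0007],[-0.0905,0.011,0.1435],5],[[0,0,0],[-0.0905,0.011,0.1435],5]]'
python3 - <<'E'
from h import *
goal(0.3,-3.8,74.5,90)
E
```

```text
clock: 17.88
position: [0.5323, 0.0944, 0.168]
ee_rot: [0.598, 0.751, 0.147, 0.239]
ft_force: [-6.5, -0.5, 5.7]
grip_width: 0.117
t 17.875 shift [-0.0006  0.0001 -0.0001] rot [-0.6515  0.082   1.0311]
now xyz [ 0.85 -3.82 74.22] F table [-2.39 -1.25  8.24] q [ 1.09 -0.16 -1.4   2.17  0.19  0.49 -0.27] g 0.117
```

```bash
python3 -m jog '[[[-0.0005,0,0],[-0.0905,0.0114,0.1435],5],[[0,0,0],[-0.0905,0.0114,0.1435],5],[[0,0,0],[-0.0905,0.0114,0.1435],5]]'
python3 - <<'E'
from h import *
goal(0.3,-3.8,74.5,90); o=sensors.get_obs(); print(o['torque']@frame())
E
```

```text
clock: 18.25
position: [0.5325, 0.0948, 0.1685]
ee_rot: [0.381, 0.881, 0.08, 0.268]
ft_force: [-6.1, -0.5, 5.1]
grip_width: 0.118
t 18.25 shift [-0.0009 -0.0003 -0.0005] rot [-0.3719  0.0466  0.5861]
now xyz [ 1.28 -3.41 74.51] F table [-2.34 -1.2   7.5 ] q [ 0.95 -0.11 -1.29  2.17  0.32  0.51  0.15] g 0.118
[-0.333971    1.0171883  -0.02792533]
```

```bash
python3 -m jog '[[[-0.0009,-0.0003,-0.0006],[-0.0905,0.0114,0.1435],5],[[0,0,0],[-0.0905,0.0114,0.1435],5],[[0,0,0],[-0.0905,0.0114,0.1435],5],[[0,0,0],[-0.0905,0.0114,0.1435],5]]'
python3 - <<'E'
from h import *
goal(0.3,-3.8,74.5,90); o=sensors.get_obs(); print(o['torque']@frame())
snap('wrist','w21')
E
```

```text
clock: 18.75
position: [0.5325, 0.095, 0.1685]
ee_rot: [0.055, 0.959, -0.017, 0.278]
ft_force: [-7.1, -0.3, 6.1]
grip_width: 0.121
t 18.75 shift [-0.0008 -0.0005 -0.0005] rot [ 0.0014 -0.0009 -0.0075]
now xyz [ 1.22 -3.18 74.54] F table [-2.62 -1.14  8.9 ] q [ 0.81 -0.08 -1.17  2.18  0.37  0.52  0.8 ] g 0.121
[-0.40633847  0.96387924 -0.04285738]
```

View pics/w21.png

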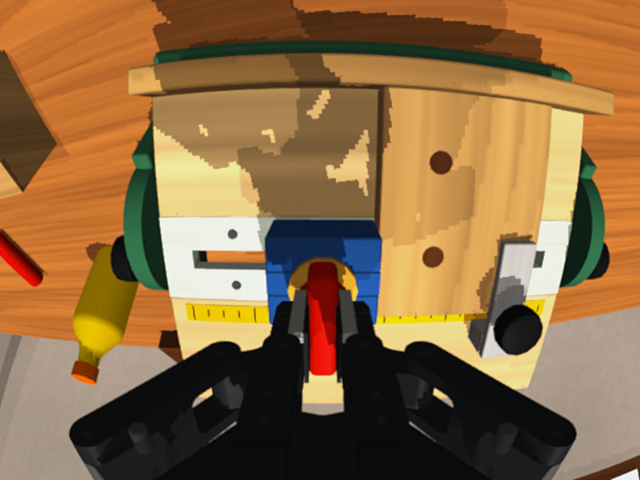

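```bash
python3 -m jog '[[[-0.0014,-0.0003,0.0008],[0,0,-0.006],5],[[-0.0005,0,0.0006],[0,0,0],5]]'
python3 - <<'E'
from h import *
goal(0.3,-3.8,76.8,90)
E
```

```text
clock: 19.05
position: [0.5312, 0.0953, 0.1704]
ee_rot: [0.052, 0.959, -0.018, 0.279]
ft_force: [-4.1, -0.3, 4.3]
grip_width: 0.114
t 19.05 shift [-0.0008 -0.0006 -0.0005] rot [ 0.0063 -0.0006 -0.0108]
now xyz [ 1.17 -3.1  76.84] F table [-1.13 -0.79  5.82] q [ 0.81 -0.09 -1.17  2.18  0.36  0.52  0.82] g 0.114
```

Now let go.

```bash
python3 -m jog '[[[-0.0003,0,0.0004],[0,0,0],5],[[0,0,0],[0,0,0],40],[[0,0,0],[0,0,0],40],[[0,0,0],[0,0,0],40]]'
python3 - <<'E'
from h import *
goal(0.3,-3.8,120,90); snap('wrist','w22')
E
```

```text
clock: 19.55
position: [0.5312, 0.0953, 0.1707]
ee_rot: [0.053, 0.959, -0.018, 0.279]
ft_force: [1.1, 0.1, -0.5]
grip_width: 0.396
t 19.55 shift [-0.0238  0.0022  0.0356] rot [ 0.0054 -0.0002 -0.0106]
now xyz [ 1.33 -3.12 77.13] F table [ 0.64  0.18 -0.97] q [ 0.81 -0.09 -1.17  2.18  0.35  0.52  0.82] g 0.396
```

View pics/w22.png

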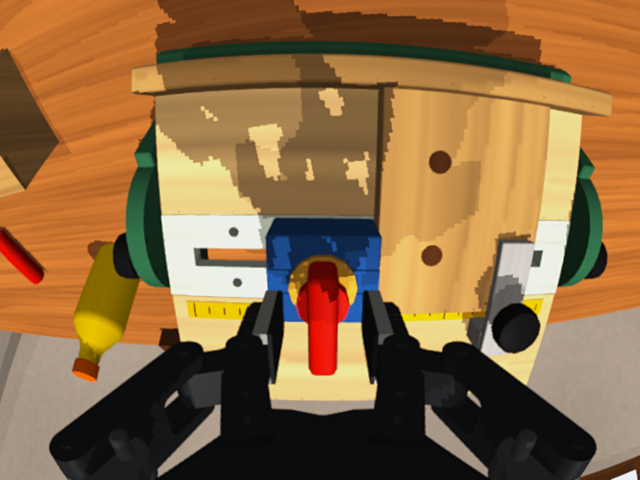

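```bash
python3 -m jog '[[[-0.0106,0.0013,0.0169],[0,0,0],40],[[-0.016,0.002,0.0253],[0,0,0],40],[[-0.02,0.002,0.032],[0,0,0],40],[[-0.02,0.002,0.032],[0,0,0],40],[[0,0,0],[0,0,0],40]]'
python3 - <<'E'
from h import *
goal(0.3,-3.8,180,90); snap('wrist','w23'); snap('side','s23'); snap('scene','c23')
for f,(u0,u1,v0,v1) in {'s23':(260,410,90,230),'c23':(290,470,220,360)}.items():
    p=cv2.imread(f'pics/{f}.png'); cv2.imwrite(f'pics/{f}c.png',cv2.resize(p[v0:v1,u0:u1],None,fx=4,fy=4,interpolation=cv2.INTER_CUBIC))
E
```

```text
clock: 20.23
position: [0.462, 0.1034, 0.2802]
ee_rot: [0.052, 0.959, -0.016, 0.279]
ft_force: [0.4, 1.6, -0.3]
grip_width: 0.401
t 20.225 shift [ 0.0136 -0.002  -0.0232] rot [ 0.0012  0.0001 -0.0119]
now xyz [  1.19  -3.43 206.97] F table [ 0.01  1.65 -0.32] q [ 0.5  -0.47 -0.78  2.16 -0.14  0.8   1.23] g 0.401
```

View pics/w23.png

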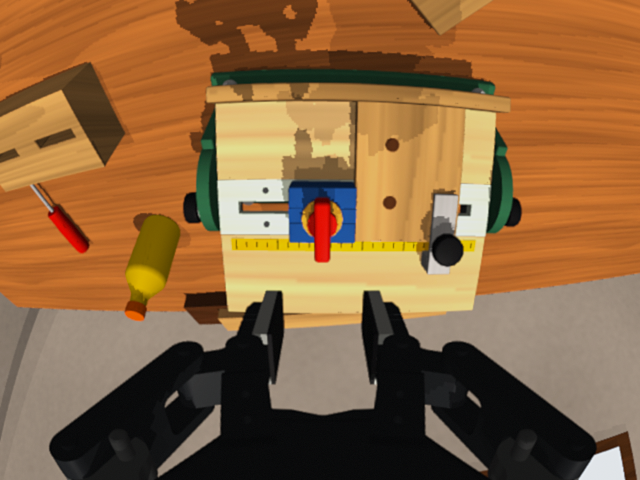

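View pics/s23c.png

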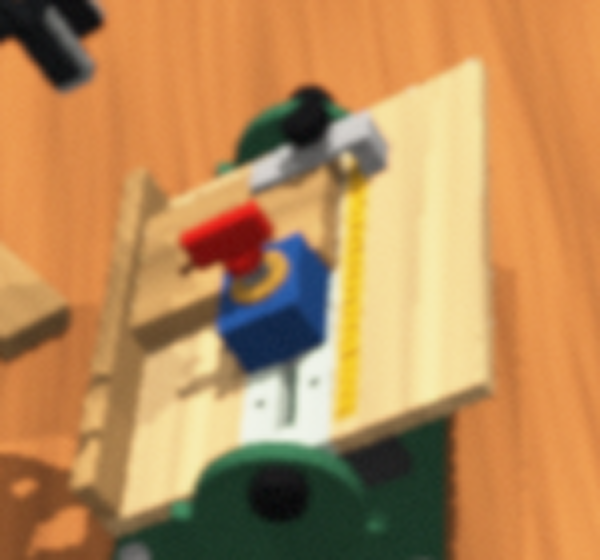

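View pics/c23c.png

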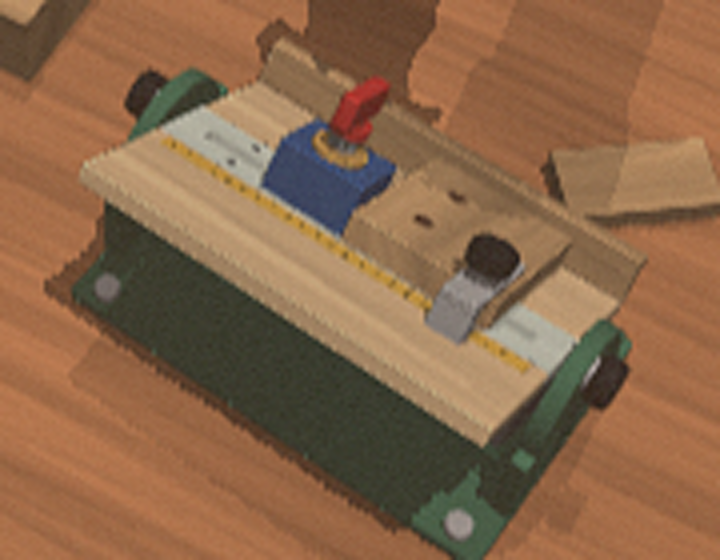

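Pin stands square with its wing across the slot and the stop against the board. Last checks: wing height, wing angle, gap and board shift.

Run:
```python
from h import *
X=wpts('w23'); L=((X-O)@frame())*1000-[SX,0,0]; p,d,K,V=load('w23')
hsv=cv2.cvtColor(p,cv2.COLOR_RGB2HSV); h,s,v=[hsv[...,i].astype(int) for i in range(3)]
m=((h<6)|(h>174))&(s>170)&(L[...,2]>50)&(abs(L[...,0])<60)&(abs(L[...,1])<40); P=L[m]; zt=np.percentile(P[:,2],90); T=P[P[:,2]>zt-4]
print('wing top',zt,cv2.minAreaRect(T[:,:2].astype(np.float32)))
m=(h>105)&(h<125)&(s>150)&(abs(L[...,2]-33)<4)&(abs(L[...,0])<40)&(abs(L[...,1])<50);P=L[m];print('stop',np.percentile(P,[1,99],axis=0).round(1))
for f in('c23','s23'):
    a=load(f[0].replace('c','scene').replace('s','side',1)+'0' if f=='s23' else 'scene0')[0]; b=load(f)[0]
    A,B=[cv2.cvtColor(q,cv2.COLOR_RGB2GRAY).astype(np.float32) for q in (a,b)]
    # board/knob patch
    (u0,u1,v0,v1)=(385,425,275,305) if f=='c23' else (312,360,115,140)
    print(f,cv2.phaseCorrelate(np.ascontiguousarray(A[v0:v1,u0:u1]),np.ascontiguousarray(B[v0:v1,u0:u1])))
    (u0,u1,v0,v1)=(380,405,262,285)
    if f=='c23': print('board holes',cv2.phaseCorrelate(np.ascontiguousarray(A[v0:v1,u0:u1]),np.ascontiguousarray(B[v0:v1,u0:u1])))
p=cv2.imread('pics/w23.png'); cv2.imwrite('pics/w23c.png',cv2.resize(p[170:275,260:400],None,fx=5,fy=5,interpolation=cv2.INTER_CUBIC))
```

```text
wing top 77.60467960489477 ((-0.37088584899902344, -2.4839091300964355), (44.679840087890625, 11.55012321472168), 0.2889188230037689)
stop [[-25.3 -29.4  31.1]
 [ 20.7  24.3  34.6]]
c23 ((-0.06510583458892327, 0.011436980392319995), 1.030198607047399)
board holes ((2.300220882519513, 0.3089119190715319), 0.3065545682112376)
s23 ((0.03519054726643844, 0.4721747568929029), 1.0074929173787435)
```

View pics/w23c.png

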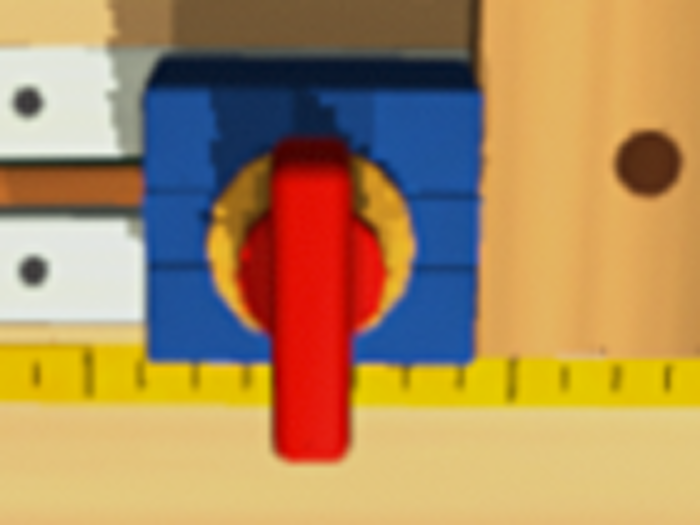

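Wing top is at 77.6 mm (about 77 expected when locked) and the wing is 0.3° off square. The stop and board line is partly hidden from here, so I'll look from the board side.

```bash
python3 -m jog '[[[0.006,0.025,-0.01],[0,0,0],40],[[0.006,0.03,-0.01],[0,0,0],40],[[0,0.005,0],[0,0,0],40]]'
python3 - <<'E'
from h import *
snap('wrist','w24'); goal(0,50,180,90)
p=cv2.imread('pics/w24.png'); cv2.imwrite('pics/w24c.png',cv2.resize(p[150:260,200:340],None,fx=5,fy=5,interpolation=cv2.INTER_CUBIC))
E
```

```text
clock: 20.75
position: [0.4737, 0.1627, 0.2526]
ee_rot: [0.054, 0.96, -0.016, 0.273]
ft_force: [-0.1, 0.1, -0.5]
grip_width: 0.4
t 20.8 shift [ 0.0081 -0.0074  0.004 ] rot [-0.0008 -0.0109 -0.008 ]
now xyz [ -9.69  56.33 181.41] F table [-0.34 -0.12 -0.32] q [ 0.61 -0.39 -1.02  2.12 -0.06  0.75  1.03] g 0.403
```

View pics/w24c.png

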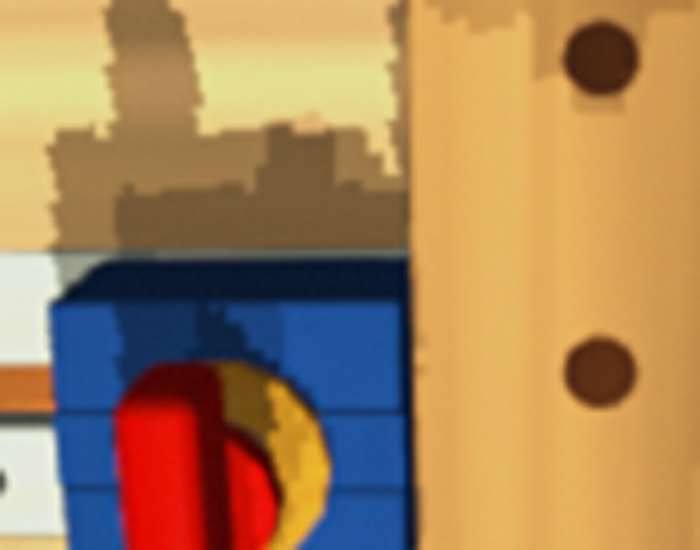

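The stop's end face meets the board edge with no visible gap (crop about (410,255)). Handing in.

```bash
python3 -c "
from workcell import manip,sensors
print(sensors.get_obs()['clock']); print(manip.hand_in())"
```

```text
20.8
the job is handed in; nothing more can be done
None
```

The end stop is set and the job was handed in at 20.8 s. The verdict isn't reported back.

**What I did**
- **Stop:** I seated the large blue stop in the slot and slid it until it touched the board. The push on the board was about 6–8 N, under the 20 N at which it slips.
- **Pin:** I put the pin through the stop and the slot, pressed its spring in about 6–7 mm, and turned it 90°. Then I let go and backed off.

**Last checks**
- **Pin locked:** The wing top is 77.6 mm above the table, against about 77 mm expected for a locked pin. The wing is 0.3° from square across the slot. I could not see the T-head itself under the table.
- **Stop against board:** The wrist camera, looking from the board side, shows no visible gap.
- **Board position:** The scene camera puts the shift at under 0.1 pixel (about 0.2 mm). Two other patches disagreed: a side-camera one read 0.5 pixel, and one by the board holes in the scene image read 2.3 pixels with poor correlation. I put both down to the pin, stop and shadows now in those patches, but did not check that separately.
- **Joint range:** Joint 3 came within 0.01 rad of its limit during the press, with no passing of the limit in any reading I took.
- **Other things:** I did not touch the other things on the bench.

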